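# Fetch the firebrick tiles from the rust-bolted box and screen the soldering hearth

### The job

Set up the soldering hearth: work the rusted slide bolt on the wooden tile box free with short back-and-forth strokes until it draws right back, lift the front end of the lid over the lip, slide the lid out of its grooves and lay it flat, right side up, on the bench. Then take every firebrick tile out of the box and stand it upright on its short end on the back half of the hearth (the half away from you), broad faces to front and back, as a heat screen. Leave the bolt drawn, leave the lid lying on the bench, and do not disturb the other things about.

Things in the scene. Friction and masses are not known exactly. Their poses are not given: they have to be found in the camera images.
- tile_box: Fixed wooden box on the robot's left, 152 (x) by 266 (y) by 62.5 mm high; origin: centre of its underside, z up. The lid runs out towards the box's -y (front end, with the lip). Inside x -60 to 60, y -121 to 121. The lid lies on ledges at z 42, between cheeks with inner faces x +-67.5, top z 50. A block 50 mm high (x -170 to -76, y -128 to -72) beside the front end carries the bolt.
- box_floor (a point): Middle of the box's inner floor, z 10 of the box. Tiles lie flat on it in up to three places at box y -72, 0 and 72, their length along x, with 26 mm free on both sides of each. Spacer blocks 6 mm high (x -20 to 20 only) keep 3 mm from the tiles' sides.
- box_lip (a point): Middle of the top edge of the front wall (12 mm thick, y -133 to -121): the lip, at z 49, 7 mm above the ledges the lid lies on. The lid's front end lies behind it.
- box_rails (a point): Middle between the two rails that cover the lid's side edges over the rear part (box y 20 to 133), at the front ends and tops of the rails (y 20, z 62.5). Rails: underside z 56.5, inner faces x +-58. The 8 mm lid has 6.5 mm of upward play under them. The rear wall (y 121 to 133) ends at z 62.5.
- bolt (a joint): Rusted steel bolt, 10 mm rod along box x at y -100, z 57.5. 0 = fully shot, nose 31 mm in over the lid and 2.5 mm above it; grows as it is drawn to box -x; 0.050 = right back. Sliding takes 6 N. It binds hard at about 0.009, 0.016, 0.023 and 0.030; pulling harder (over 20 N) gains nothing there: push it back 7 mm or more, and the next pull passes that place. Then it runs out. It stays where left.
- bolt_lug (a point): Middle of the grip part of the bolt's upright lug, by which the bolt is worked: 12 mm thick (box x), 18 mm wide (box y). This point is 30 mm above the rod's axis; the lug ends 15 mm above it. It moves with the bolt. The staples at either end of its path end 21 mm below this point.
- lid: Loose wooden lid, 132 (x) by 239 (y) by 8 mm, 130 g. Origin: centre of its underside; z up, front end -y; in the box its axes are the box's, underside at box z 42. Lifting the front end by 7 to 14 mm (the handle by 6 to 10 mm) clears the lip; then it must slide at least 105 mm towards box -y to leave the rails.
- lid_handle (a point): Middle of the wooden grip bar across the lid: 70 mm long (lid x), 14 mm thick (lid y), 22 mm high. 55 mm from the lid's middle towards the front end, 19 mm above the lid's underside; the bar runs 11 mm up and down from here.
- tile0: Loose cream firebrick tile, 92 (x) by 46 (y) by 18 mm (z), about 75 g. Origin: its centre. Lies flat in the box at the start; absent in some runs.
- tile1: Loose cream firebrick tile, 92 (x) by 46 (y) by 18 mm (z), about 75 g. Origin: its centre. Lies flat in the box at the start; absent in some runs.
- tile2: Loose cream firebrick tile, 92 (x) by 46 (y) by 18 mm (z), about 75 g. Origin: its centre. Lies flat in the box at the start; absent in some runs.
- hearth: Fixed soldering hearth on the robot's right: an iron pan filled with firebrick, 220 (x) by 310 mm (y), flat top at z 30. Origin: centre of its underside; +x is its back, away from the robot. A standing tile's centre is at z 76 here.
- copper_cup: Loose copper cup, 52 mm across, 26 mm high, on the front half of the hearth, at about x -78, y 60 of it. Not to be disturbed. Origin under its middle.
- silver_band: Loose silver ring band, 44 mm across, 12 mm high, on the front half of the hearth, at about x -80, y -60. Not to be disturbed. Origin under its middle.
- pliers: Loose dark pliers lying on the bench near the box, about 150 mm long. Not to be disturbed.
- mallet: Loose hammer lying on the bench to the right of the hearth. Not to be disturbed.
- borax_jar: Loose glass jar, 68 mm across, 105 mm high, behind on the bench. Not to be disturbed.
- amber_bottle: Loose amber bottle, 56 mm across, 130 mm high, behind on the bench. Not to be disturbed.
- tin: Loose open tin, 90 mm across, 110 mm high, behind on the bench. Not to be disturbed.

How it is judged:
On the way, in this order (a step that is already met when the one before it is completed fails the run):
1. the bolt is drawn back (45 mm or more) while the lid is still in place (value of joint bolt above 0.045 m and distance between lid and tile_box below 0.06 m), for 0.2 s.
2. the lid is out of the box and lies flat on the bench (height (world z) of lid below 0.008 m and angle between lid's own z axis and vertical below 0.06 rad and horizontal distance between lid and tile_box above 0.12 m and linear speed of lid below 0.02 m/s), for 0.3 s.
At the end, for the whole second after the job is handed in: Bolt drawn 42 mm or more; lid flat, right side up, on the bench top beside the box; every tile present stands on a short end (within 0.1 rad of upright) on the hearth's back half (x 0 to 0.105 m, |y| under 0.15 m), broad faces to front and back within 0.4 rad, all at rest (all of step 2 and value of joint bolt above 0.042 m and x of tile0 in the frame of hearth between 0 and 0.105 m and y of tile0 in the frame of hearth between -0.15 and 0.15 m and z of tile0 in the frame of hearth between 0.068 and 0.084 m and angle between the x axis of each of tile0, tile1, tile2 and the z axis of hearth, either way round below 0.1 rad and angle between the z axis of each of tile0, tile1, tile2 and the x axis of hearth, either way round below 0.4 rad and linear speed of each of tile0, tile1, tile2 below 0.05 m/s and x of tile1 in the frame of hearth between 0 and 0.105 m and y of tile1 in the frame of hearth between -0.15 and 0.15 m and z of tile1 in the frame of hearth between 0.068 and 0.084 m and x of tile2 in the frame of hearth between 0 and 0.105 m and y of tile2 in the frame of hearth between -0.15 and 0.15 m and z of tile2 in the frame of hearth between 0.068 and 0.084 m); the robot touches nothing.
It fails at once if the copper cup or the silver band is pushed about or knocked over (moved more than 40 mm) (distance of any of copper_cup, silver_band from where it was at the start of the episode above 0.04 m).
It fails at once if the pliers or the hammer is pushed about or knocked over (moved more than 40 mm) (distance of any of pliers, mallet from where it was at the start of the episode above 0.04 m).
It fails at once if the jar, the bottle or the tin is pushed about or knocked over (moved more than 40 mm) (distance of any of borax_jar, amber_bottle, tin from where it was at the start of the episode above 0.04 m).
Of tile0, tile1, tile2 only 2 to 3 are there at a start; the rules pass over those that are not, and their reading is None.
At some moment in a run one of tile0, tile1, tile2 may be knocked a few centimetres aside while the robot is not near it.
Once in a run the grip may slacken for a moment while it holds something.
It also fails if it takes over 210 s, if anything falls off the work surface, if the arm or the gripper's body presses on something with over 40 N, if the wrist force passes 120 N, or if a joint passes its speed limit or range.

### The arm

A 6-joint arm with a two-finger parallel gripper is mounted at the origin on the work surface. World frame = base frame: x ahead of the robot, y to its left, z up, the work surface at z = 0. Lengths are in m, angles in rad, forces in N, time in s.
With the tool pointing down it reaches from about 0.4 to 0.825 m from the base axis. Payload 7 kg.
Tool frame: the origin (TCP) lies at the very end of the fingers, on their centre line; the grasp point (between the pads) lies 19 mm behind it; z points along the fingers, y is the line along which they close (so a half turn about z gives the same grasp; the last joint's range is limited). The gripper opens to 88 mm and grips with 3 to 60 N. Pads are 19 mm wide; open, the fingers measure 130 mm over their backs; the gripper's body (78 mm by 193 mm) begins 47 mm behind the grasp point.
Start: joints at [-0.855, 0.359, 0.012, 0, -1.224, -0.288], TCP at [0.28, -0.614, 0.227] pointing down, gripper open.
Joint ranges: [-3.07, 3.07], [-1.43, 2.12], [-1.02, 1.25], [-3.03, 1.67], [-3.05, -0], [-3.03, 3.03]. Speed limits (rad/s): [2.39, 2.39, 3.01, 3.14, 3.14, 3.14].

### API

Orientations are given as [roll, pitch, yaw] about the fixed x, y, z axes, in that order (R = Rz(yaw) Ry(pitch) Rx(roll)).
In Python, from station import arm, grab_frame gives the robot as it stands.
- The arm moves only by the tool jog_arm, never from a script. Its argument "deltas" is a list that holds one entry, the list of rows, each a list of 4 numbers: the shift along the tool's x, y, z in units of 60 mm (1.0 is 60 mm), then the turn about the tool's z in units of 5 degrees (1.0 is 5 degrees). A call has 1 to 8 rows; each row is the pose to reach, as a shift and turn from the pose commanded when the call began, along the tool's axes at that moment; what a row does not reach only later rows make up. A row lasts 1/8 s, in which the tool goes at most 62.5 mm and 10.7 degrees, less where a joint would pass 70% of its speed; a pose out of reach is approached as far as the arm can. A call with a gripper value outside its range is refused whole. "grip" is the finger opening in mm, from 0 to 87.6, set as the call begins (left out, the last holds). The fingers move at their own pace and stop on an object; "squeeze" is the grip in N (left out, the last holds). Time passes only in rows, so rows that repeat a pose let the fingers close. It gives the time, the measured TCP pose, the force, the opening and the grip force at its end, in the units of the state.
- arm.get_state(): the state, without advancing time (a new reading comes with each control period).
- grab_frame(name): name is "scene" or "top" or "wrist"; returns a dict with "img" (384x512x3 uint8, red, green, blue), "vfov" (degrees; the focal length in pixels is half the picture's height over the tangent of half this angle, whatever the lens; pixels are square), "cx", "cy" (the principal point, pixels), "xyz" and "rotation" of the camera in the world. Camera axes: x right, y down, z forward; pixel columns grow to the right and rows downward; lengths in m; the calibration is good to about 2 mm. The wrist camera is an equidistant fisheye: a pixel r from the principal point sees the ray r / f radians off the axis. A picture is of the moment at which its call begins. There is no depth.
- arm.job_done(): hands the job in; it is judged then, once.
The state is a dict: "t": time; "q": joint angles; "qd": joint speeds; "joint_efforts": joint torques, N m; "eef_pos": TCP position; "ee_rot": TCP orientation; "force": force on the tool from outside, world axes, zero at the start; "moment": the same for the moment, N m; "width": finger opening in m; "gripper_force": force on a finger pad.
Only numpy, scipy, OpenCV 4.12 (cv2) and the standard library are available. Lean on these libraries where they do the work, as an engineer would, in place of code of your own. Each camera call takes 0.05 s, during which the arm holds its last target. There are 200 camera calls.

## Working session

There is one attempt and no reset: what is moved stays moved. The work goes in short steps, Python scripts to look and compute and a tool call to move; the robot and the scene stay as the last step left them, time stands still between calls to the robot, and variables do not carry over. Pictures are saved under pics/ and viewed, at most 14 in all, crops included, and the job is handed in when it is done.

Besides the shell and the picture viewer there is one more tool, called after "Call:" in YAML: its name, and indented under it one key for each argument. jog_arm: Moves the arm, as the interface text tells. Its arguments: {"type":"object","properties":{"deltas":{"type":"array"},"grip":{"type":"number"},"squeeze":{"type":"number"}},"required":["deltas"]}

```bash
ls; mkdir -p pics; cat > h.py <<'E'
import numpy as np, cv2
from scipy.spatial.transform import Rotation as R
from station import arm, grab_frame
def cam(n):
    f=grab_frame(n); im=f["img"]; f["f"]=im.shape[0]/2/np.tan(np.radians(f["vfov"])/2); return f
def save(f,name,box=None,s=1):
    im=f["img"][:,:,::-1]
    if box: im=im[box[1]:box[3],box[0]:box[2]]
    cv2.imwrite("pics/"+name,cv2.resize(im,None,fx=s,fy=s,interpolation=cv2.INTER_CUBIC))
def rot(f):
    r=np.array(f["rotation"],float); return r if r.shape==(3,3) else R.from_euler("xyz",r).as_matrix()
def pt(f,u,v,z,fish=False):
    a=np.array([u-f["cx"],v-f["cy"]])/f["f"]
    if fish:
        r=np.linalg.norm(a); d=np.r_[np.sin(r)*a/max(r,1e-9),np.cos(r)]
    else: d=np.r_[a,1]
    d=rot(f)@d; c=np.array(f["xyz"]); return c+d*(z-c[2])/d[2]
def pix(f,p,fish=False):
    c=rot(f).T@(np.array(p)-f["xyz"])
    if fish:
        n=np.hypot(c[0],c[1]); k=np.arctan2(n,c[2])/max(n,1e-9)
    else: k=1/c[2]
    return f["cx"]+f["f"]*c[0]*k, f["cy"]+f["f"]*c[1]*k
E
python3 - <<'E'
from h import *
print(arm.get_state())
for n in("scene","top"):
    f=cam(n); save(f,n+"0.png",s=1.5); print({k:v for k,v in f.items() if k!="img"})
    np.save(n+"0.npy",f,allow_pickle=True)
E
```

```text
pics
{'t': 0.0, 'q': array([-8.54898783e-01,  3.59392024e-01,  1.10757419e-02, -3.67709533e-04,
       -1.22409673e+00, -2.88088979e-01]), 'qd': array([-0.00082411, -0.00099871, -0.0008519 , -0.00036468,  0.00055561,
        0.0009781 ]), 'joint_efforts': array([ 1.07157219e-03, -5.82715917e+01,  2.93065041e+01,  6.99700803e+00,
        7.05625236e-03, -1.87296123e-04]), 'eef_pos': array([ 0.27981769, -0.61373776,  0.22562355]), 'ee_rot': array([ 3.13994437e+00, -1.27955039e-04, -2.71390921e+00]), 'force': array([-0.4623983 ,  0.97384819, -0.07701564]), 'moment': array([ 0.0011157 ,  0.07224538, -0.01717643]), 'gripper_force': 0.0, 'width': 0.0874233607680091}
{'vfov': 43.54158558206301, 'cx': 261.9469226181476, 'cy': 192.3177632969408, 'xyz': array([ 1.2271795 , -0.71853966,  1.54644848]), 'rotation': array([-2.58566426, -0.01008129,  0.85343467]), 'f': np.float64(480.74482718758867)}
{'vfov': 43.234765460507994, 'cx': 255.10731357941347, 'cy': 192.2519899146102, 'xyz': array([ 0.43343436, -0.08988322,  1.51414818]), 'rotation': array([-3.05328828, -0.01177414, -1.58344571]), 'f': np.float64(484.50713329135)}
```

View pics/scene0.png

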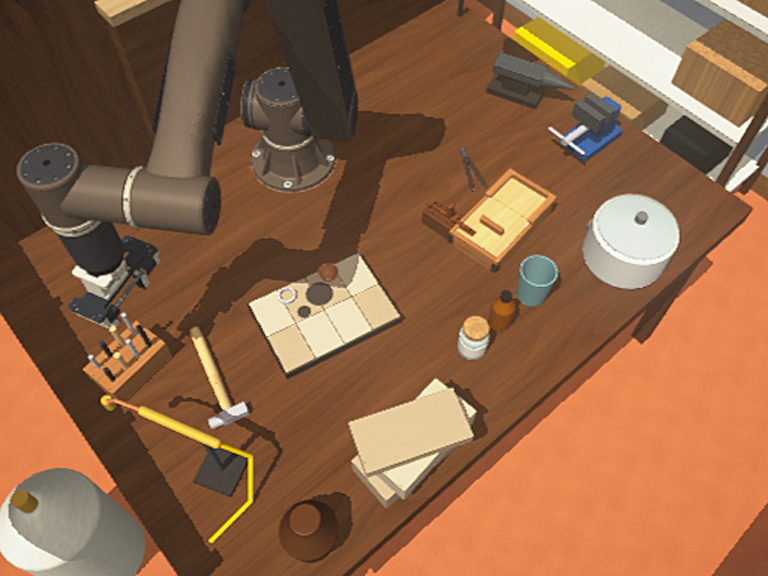

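View pics/top0.png

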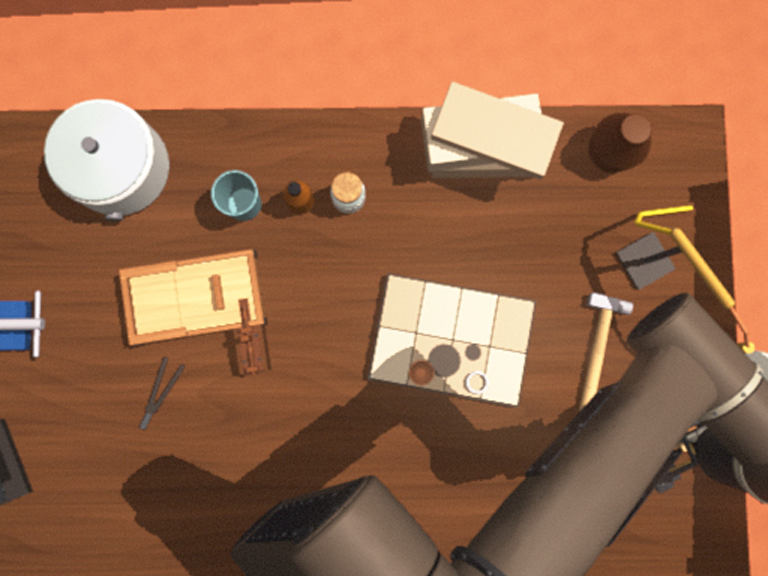

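The top view shows the box at about (125-262, 250-345) in the enlarged picture, with its front end to the right. The block and bolt are near (248, 335), the lid handle near (217, 292) and the hearth spans (368-533, 276-404). The pliers lie near (160, 392). I'll enlarge the box and the hearth to read off corners.

```bash
python3 - <<'E'
from h import *
f=np.load("top0.npy",allow_pickle=True).item()
save(f,"boxc.png",(76,160,186,260),7)
save(f,"hearthc.png",(238,178,362,274),6)
E
```

```text
(no output)
```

View pics/boxc.png

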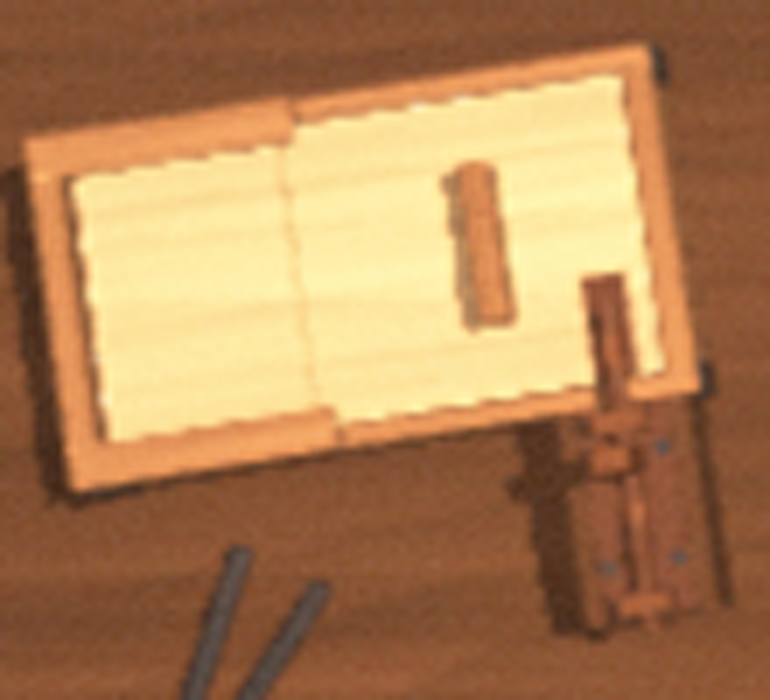

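View pics/hearthc.png

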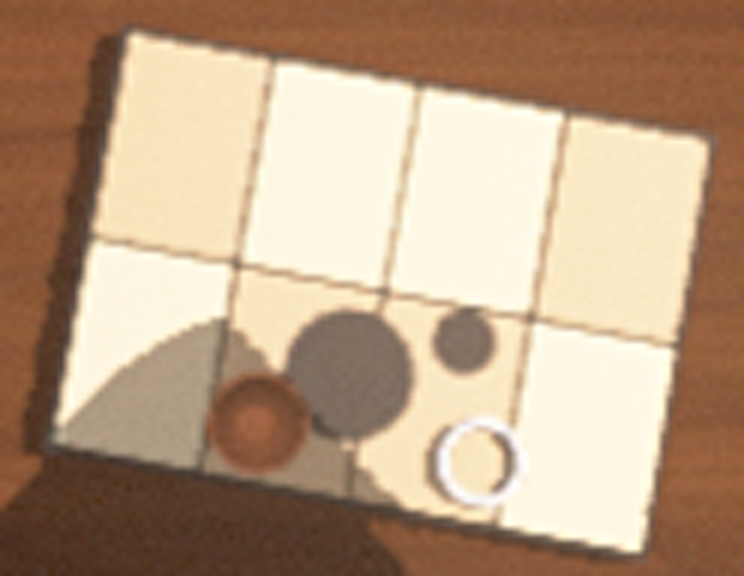

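The box corners are at (25,143), (75,490), (648,45) and (698,388) in the x7 crop. The handle top is at (484,244) and the lug top at about (612,457). The hearth corners are at (125,32), (712,140), (643,553) and (48,450) in the x6 crop.

```bash
cat >> h.py <<'E'
def T(pose,p):
    x,y,a=pose; c,s=np.cos(a),np.sin(a); p=np.array(p,float)
    return np.r_[x+c*p[0]-s*p[1], y+s*p[0]+c*p[1], p[2]]
def inv(pose,w):
    x,y,a=pose; c,s=np.cos(a),np.sin(a); dx,dy=w[0]-x,w[1]-y
    return np.r_[c*dx+s*dy,-s*dx+c*dy,w[2]]
E
python3 - <<'E'
from h import *
from scipy.optimize import least_squares
f=np.load("top0.npy",allow_pickle=True).item()
def fit(P,U,x0):
    r=least_squares(lambda q:(np.array([pix(f,T(q,p)) for p in P])-U).ravel(),x0)
    print(r.x,np.degrees(r.x[2]),np.round(r.fun,2).tolist()); return r.x
UB=np.array([(25,143),(75,490),(648,45),(698,388)])/7+(76,160)-.43
PB=[(.076,.133,.0625),(-.076,.133,.0625),(.076,-.133,.05),(-.076,-.133,.05)]
B=fit(PB,UB,[.5,.3,.1])
UH=np.array([(125,32),(712,140),(643,553),(48,450)])/6+(238,178)-.42
H=fit([(.11,.155,.03),(.11,-.155,.03),(-.11,-.155,.03),(-.11,.155,.03)],UH,[.45,-.15,-.17])
for n,u,z in(("handle",(484,244),.072),("lug",(612,457),.1025),("lugbolt nose",(603,275),.0625)):
    w=pt(f,u[0]/7+75.57,u[1]/7+159.57,z); print(n,w,inv(B,w))
print(T(B,(0,0,0)),T(B,(0,-.133,0)),T(H,(0,.155,0)))
E
```

```text
[0.55094817 0.2754852  0.15415467] 8.832412144133524 [0.2, -0.28, -0.04, 0.23, -0.31, -0.12, 0.14, 0.17]
[ 0.45844113 -0.24893647 -0.19086987] -10.936037979567221 [-0.64, -0.79, 0.62, -0.92, 0.63, 1.32, -0.6, 0.32]
handle [0.55821079 0.22048891 0.072     ] [-0.0012679  -0.05545927  0.072     ]
lug [0.46634665 0.16035879 0.1025    ] [-0.10127536 -0.10077108  0.1025    ]
lugbolt nose [0.54511628 0.17161228 0.0625    ] [-0.02171189 -0.10174571  0.0625    ]
[0.55094817 0.2754852  0.        ] [0.57136964 0.14406236 0.        ] [ 0.48784666 -0.09675133  0.        ]
```

```bash
cat >> h.py <<'E'
B=np.array([0.55095,0.27549,0.15415]); H=np.array([0.45844,-0.24894,-0.19087])
def go(p,yaw_deg,s=None):
    s=s or arm.get_state(); M=R.from_euler("xyz",s["ee_rot"]).as_matrix()
    d=M.T@(np.array(p)-s["eef_pos"])/.06
    yw=np.degrees(s["ee_rot"][2]); t=-((yaw_deg-yw+180)%360-180)/5
    print("go",np.round(p,4),"->",np.round(d,3),"turn",round(t,2))
def st():
    s=arm.get_state(); print(round(s["t"],2),np.round(s["eef_pos"],4),np.round(np.degrees(s["ee_rot"]),2),"F",np.round(s["force"],1),"w",round(s["width"]*1000,1),"g",round(s["gripper_force"],1)); return s
E
python3 -c "
from h import *
w=T(B,(-.101,-.1,.14)); go(w,-81.17)"
```

```text
go [0.4665 0.1612 0.14  ] -> [-8.188 10.459  1.443] turn -14.86
```

Call:
jog_arm:
  deltas:
    - [[-0.6,0.8,0,-2],[-1.2,1.6,0,-4],[-1.8,2.4,0,-6],[-2.4,3.2,0,-8],[-3,4,0,-10],[-3.6,4.8,0,-12],[-4.2,5.6,0,-14],[-4.8,6.2,0,-14.86]]

```text
t: 1.1
eef_pos: [0.3874, -0.1542, 0.2268]
ee_rot: [-3.141, 0.0, -1.413]
force: [1.5, -0.7, 1.0]
width: 0.0879
gripper_force: 0.0
```

```bash
python3 -c "
from h import *
st();w=T(B,(-.101,-.1,.14)); go(w,-81.17)"
```

```text
1.1 [ 0.3874 -0.1542  0.2268] [-1.7995e+02  1.0000e-02 -8.0930e+01] F [ 1.5 -0.7  1. ] w 87.9 g 0.0
go [0.4665 0.1612 0.14  ] -> [-4.982 -2.128  1.448] turn 0.05
```

Call:
jog_arm:
  deltas:
    - [[-0.83,-0.35,0.1,0.05],[-1.67,-0.7,0.3,0.05],[-2.5,-1.05,0.6,0.05],[-3.3,-1.4,0.9,0.05],[-4.15,-1.8,1.2,0.05],[-4.98,-2.13,1.45,0.05],[-4.98,-2.13,1.45,0.05],[-4.98,-2.13,1.45,0.05]]
  grip: 40

```text
t: 2.1
eef_pos: [0.4678, 0.1585, 0.1391]
ee_rot: [3.14, -0.001, -1.421]
force: [0.1, -0.4, 0.3]
width: 0.0398
gripper_force: 0.0
```

```bash
python3 - <<'E'
from h import *
st();go(T(B,(-.101,-.1,.0695)),-81.17)
f=cam("wrist"); save(f,"w1.png",s=1.5)
P={"lug":(-.101,-.1,.1025),"cfr":(.076,-.133,.05),"cfl":(-.076,-.133,.05),"crl":(-.076,.133,.0625),"crr":(.076,.133,.0625),"handle":(0,-.055,.072)}
for k,p in P.items(): print(k,np.round(np.array(pix(f,T(B,p),True))*1.5,0))
E
```

```text
2.1 [0.4678 0.1585 0.1391] [ 1.7993e+02 -4.0000e-02 -8.1400e+01] F [ 0.1 -0.4  0.3] w 39.8 g 0.0
go [0.4665 0.1612 0.0695] -> [-0.049  0.012  1.16 ] turn -0.05
lug [384. 335.]
cfr [110. 251.]
cfl [339. 245.]
crl [354. 571.]
crr [184. 554.]
handle [217. 382.]
```

View pics/w1.png

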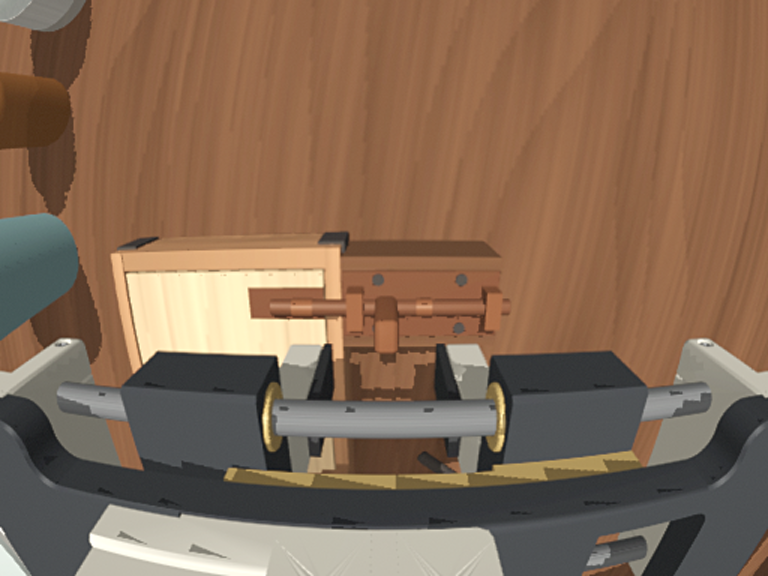

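The wrist view shows the lug at (386, 345), centred between the fingers. The box corners agree with the fit to about 2 px, so I'll descend and grip.

Call:
jog_arm:
  deltas:
    - [[-0.05,0.01,0.4,-0.05],[-0.05,0.01,0.8,-0.05],[-0.05,0.01,1.15,-0.05],[-0.05,0.01,1.15,-0.05]]

```text
t: 2.65
eef_pos: [0.4664, 0.1598, 0.07]
ee_rot: [3.14, -0.001, -1.419]
force: [0.0, 0.0, 0.6]
width: 0.04
gripper_force: 0.0
```

Call:
jog_arm:
  deltas:
    - [[0,0,0,0],[0,0,0,0],[0,0,0,0],[0,0,0,0]]
  grip: 5
  squeeze: 40

```text
t: 3.15
eef_pos: [0.4666, 0.1615, 0.0711]
ee_rot: [3.141, 0.0, -1.417]
force: [-4.7, -0.0, 6.8]
width: 0.0118
gripper_force: 40.0
```

Call:
jog_arm:
  deltas:
    - [[0,0.05,0,0],[0,0.1,0,0],[0,0.14,0,0],[0,0.17,0,0],[0,0.17,0,0]]

```text
t: 3.78
eef_pos: [0.4582, 0.1603, 0.0711]
ee_rot: [-3.139, 0.0, -1.417]
force: [3.9, -2.5, -1.2]
width: 0.0114
gripper_force: 40.0
```

Call:
jog_arm:
  deltas:
    - [[0,0.03,0,0],[0,0.05,0,0],[0,0.05,0,0]]

```text
t: 4.15
eef_pos: [0.4573, 0.1603, 0.0712]
ee_rot: [-3.136, 0.001, -1.416]
force: [18.2, -4.8, -11.1]
width: 0.0115
gripper_force: 40.0
```

Call:
jog_arm:
  deltas:
    - [[0,-0.08,0,0],[0,-0.16,0,0],[0,-0.21,0,0],[0,-0.21,0,0],[0,-0.13,0,0],[0,-0.04,0,0],[0,0.04,0,0],[0,0.08,0,0]]

```text
t: 5.15
eef_pos: [0.4506, 0.1592, 0.0711]
ee_rot: [-3.139, 0.0, -1.416]
force: [11.8, -3.6, -5.4]
width: 0.0116
gripper_force: 40.0
```

Call:
jog_arm:
  deltas:
    - [[0,0.02,0,0],[0,0.02,0,0]]

```text
t: 5.4
eef_pos: [0.4505, 0.1592, 0.0711]
ee_rot: [-3.138, 0.001, -1.416]
force: [13.1, -3.7, -6.1]
width: 0.0114
gripper_force: 40.0
```

Call:
jog_arm:
  deltas:
    - [[0,-0.08,0,0],[0,-0.16,0,0],[0,-0.23,0,0],[0,-0.23,0,0],[0,-0.14,0,0],[0,-0.04,0,0],[0,0.06,0,0],[0,0.12,0,0]]

```text
t: 6.4
eef_pos: [0.4434, 0.1583, 0.0712]
ee_rot: [-3.137, 0.001, -1.416]
force: [25.0, -7.9, -18.2]
width: 0.0116
gripper_force: 40.0
```

Call:
jog_arm:
  deltas:
    - [[0,0.02,0,0],[0,0.02,0,0]]

```text
t: 6.65
eef_pos: [0.4433, 0.1583, 0.0711]
ee_rot: [-3.136, 0.001, -1.416]
force: [20.5, -6.6, -12.6]
width: 0.0121
gripper_force: 40.0
```

Call:
jog_arm:
  deltas:
    - [[0,-0.08,0,0],[0,-0.16,0,0],[0,-0.23,0,0],[0,-0.23,0,0],[0,-0.14,0,0],[0,-0.04,0,0],[0,0.06,0,0],[0,0.11,0,0]]

```text
t: 7.65
eef_pos: [0.4363, 0.1573, 0.0712]
ee_rot: [-3.136, 0.001, -1.415]
force: [29.2, -8.4, -20.4]
width: 0.0115
gripper_force: 40.0
```

Call:
jog_arm:
  deltas:
    - [[0,0.01,0,0],[0,0.01,0,0]]

```text
t: 7.9
eef_pos: [0.4363, 0.1572, 0.0711]
ee_rot: [-3.136, 0.001, -1.416]
force: [23.2, -5.9, -13.8]
width: 0.0118
gripper_force: 40.0
```

Call:
jog_arm:
  deltas:
    - [[0,-0.1,0,0],[0,-0.2,0,0],[0,-0.23,0,0],[0,-0.23,0,0],[0,-0.11,0,0],[0,0.02,0,0],[0,0.15,0,0],[0,0.24,0,0]]

```text
t: 8.9
eef_pos: [0.4195, 0.1545, 0.0711]
ee_rot: [-3.139, 0.001, -1.416]
force: [7.8, -1.5, -1.1]
width: 0.012
gripper_force: 40.0
```

Call:
jog_arm:
  deltas:
    - [[0,0.04,0,0],[0,0.04,0,0],[0,0.04,0,0]]

```text
t: 9.28
eef_pos: [0.4172, 0.1541, 0.071]
ee_rot: [-3.14, 0.001, -1.416]
force: [6.9, -1.5, 0.7]
width: 0.0115
gripper_force: 40.0
```

The bolt is right back at 50 mm. I'll release it, rise, then turn to the handle.

Call:
jog_arm:
  deltas:
    - [[0,0,0,0],[0,0,0,0],[0,0,0,0],[0,0,-0.4,0],[0,0,-0.9,0],[0,0,-1.5,0],[0,0,-1.8,0]]
  grip: 34

```text
t: 10.15
eef_pos: [0.4166, 0.154, 0.1804]
ee_rot: [-3.14, 0.001, -1.417]
force: [-0.6, 0.7, -0.5]
width: 0.0339
gripper_force: 0.0
```

```bash
python3 - <<'E'
from h import *
st();go(T(B,(-.001,-.055,.12)),8.83)
E
```

```text
10.15 [0.4166 0.154  0.1804] [-1.7989e+02  7.0000e-02 -8.1170e+01] F [-0.6  0.7 -0.5] w 33.9 g 0.0
go [0.5584 0.221  0.12  ] -> [-0.739 -2.505  1.012] turn -18.0
```

Call:
jog_arm:
  deltas:
    - [[-0.1,-0.4,0,-2.1],[-0.2,-0.8,0,-4.2],[-0.3,-1.2,0,-6.3],[-0.4,-1.6,0.1,-8.4],[-0.5,-2,0.3,-10.5],[-0.74,-2.5,0.5,-12.6],[-0.74,-2.5,0.7,-14.7],[-0.74,-2.5,0.9,-16.8]]
  grip: 40

```text
t: 11.15
eef_pos: [0.5575, 0.2205, 0.1234]
ee_rot: [3.141, 0.001, 0.055]
force: [-0.4, 0.3, 0.3]
width: 0.0398
gripper_force: 0.0
```

Call:
jog_arm:
  deltas:
    - [[0,0,0.1,-1.2],[0,0,0.1,-1.2],[0,0,0.1,-1.2]]

```text
t: 11.52
eef_pos: [0.5577, 0.2206, 0.1188]
ee_rot: [-3.142, -0.0, 0.152]
force: [1.0, 0.1, -0.2]
width: 0.0401
gripper_force: 0.0
```

```bash
python3 - <<'E'
from h import *
st();go(T(B,(-.001,-.055,.0525)),8.83)
f=cam("wrist"); save(f,"w2.png",s=1.5)
P={"bolt":(-.151,-.1,.1025),"cfr":(.076,-.133,.05),"cfl":(-.076,-.133,.05),"crl":(-.076,.133,.0625),"crr":(.076,.133,.0625),"h+":(.035,-.055,.072),"h-":(-.035,-.055,.072)}
for k,p in P.items(): print(k,np.round(np.array(pix(f,T(B,p),True))*1.5,0))
E
```

```text
11.53 [0.5577 0.2206 0.1188] [-1.80e+02 -1.00e-02  8.68e+00] F [ 1.   0.1 -0.2] w 40.1 g 0.0
go [0.5584 0.221  0.0525] -> [ 0.012 -0.005  1.105] turn -0.03
bolt [457. 563.]
cfr [533. 164.]
cfl [509. 417.]
crl [103. 414.]
crr [ 58. 184.]
h+ [383. 248.]
h- [383. 380.]
```

View pics/w2.png

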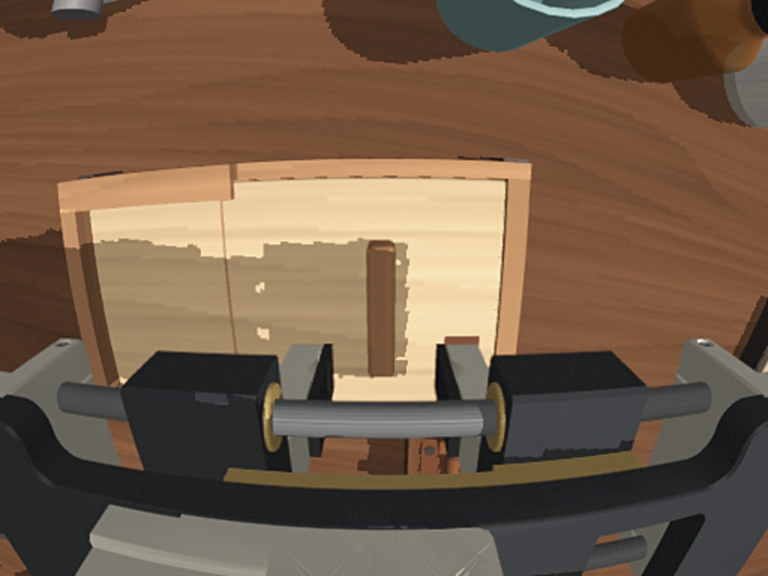

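The wrist view shows the handle at column 381, spanning rows 243 to 376, against a prediction of 383 and 248 to 380. I'll descend and grip.

Call:
jog_arm:
  deltas:
    - [[0.01,0,0.4,0],[0.01,0,0.8,0],[0.01,0,1.09,0],[0.01,0,1.09,0]]

```text
t: 12.08
eef_pos: [0.5579, 0.2202, 0.0523]
ee_rot: [3.141, 0.002, 0.153]
force: [0.4, -0.3, 0.7]
width: 0.04
gripper_force: 0.0
```

Call:
jog_arm:
  deltas:
    - [[0,0,0,0],[0,0,0,0],[0,0,0,0],[0,0,0,0]]
  grip: 5
  squeeze: 20

```text
t: 12.58
eef_pos: [0.5586, 0.2209, 0.0538]
ee_rot: [-3.141, -0.001, 0.154]
force: [-0.6, 1.2, 3.6]
width: 0.0139
gripper_force: 20.0
```

Call:
jog_arm:
  deltas:
    - [[0,0,-0.05,0],[0,0,-0.1,0],[0,0,-0.14,0],[0,0,-0.14,0]]

```text
t: 13.08
eef_pos: [0.558, 0.2205, 0.0613]
ee_rot: [3.142, 0.0, 0.154]
force: [0.5, 2.2, -5.3]
width: 0.0138
gripper_force: 20.0
```

Call:
jog_arm:
  deltas:
    - [[0,0.05,0,0],[0,0.12,0,0],[0,0.2,0,0],[0,0.3,0,0],[0,0.4,0,0],[0,0.5,0,0]]

```text
t: 13.82
eef_pos: [0.5629, 0.1904, 0.0616]
ee_rot: [3.142, 0.0, 0.154]
force: [0.2, 1.2, -4.7]
width: 0.0136
gripper_force: 20.0
```

Call:
jog_arm:
  deltas:
    - [[0,0.25,0,0],[0,0.5,0,0],[0,0.75,0,0],[0,1.0,0,0],[0,1.3,0,0],[0,1.6,0,0],[0,1.85,0,0],[0,1.85,0,0]]

```text
t: 14.82
eef_pos: [0.58, 0.0799, 0.0616]
ee_rot: [3.142, 0.0, 0.152]
force: [-0.0, -0.8, -1.2]
width: 0.0136
gripper_force: 20.0
```

```bash
python3 - <<'E'
from h import *
st()
f=cam("wrist"); save(f,"w3.png",s=1.2)
L=T(np.r_[0.495,0.018,-np.pi/2],(0,-.055,0)); print(L)
f=np.load("top0.npy",allow_pickle=True).item()
print("jar",pt(f,348/1.5,195/1.5,.09),"bottle",pt(f,300/1.5,197/1.5,.06),"tin",pt(f,242/1.5,205/1.5,.05))
go(np.r_[L[:2],.15],-90)
E
```

```text
14.82 [0.58   0.0799 0.0616] [180.     0.     8.72] F [-0.  -0.8 -1.2] w 13.6 g 20.0
[0.44  0.018 0.   ]
jar [ 0.74653736 -0.04166715  0.09      ] bottle [0.74999257 0.05670677 0.06      ] tin [0.73680405 0.1758442  0.05      ]
go [0.44  0.018 0.15 ] -> [-2.464  0.676 -1.474] turn 19.75
```

View pics/w3.png

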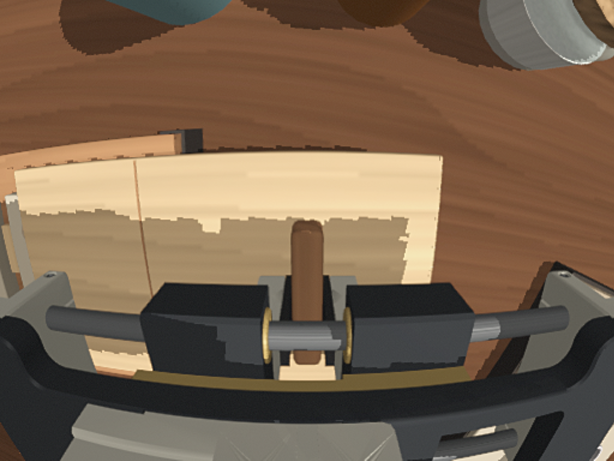

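The lid is fully out past the rails and held level by the handle. I'll lift it, bring it towards me, then turn it.

Call:
jog_arm:
  deltas:
    - [[0,0,-0.4,0],[0,0,-0.9,0],[-0.2,0.1,-1.4,0],[-0.7,0.25,-1.47,0],[-1.2,0.4,-1.47,0],[-1.7,0.5,-1.47,0],[-2.2,0.6,-1.47,0],[-2.46,0.68,-1.47,0]]
  squeeze: 30

```text
t: 15.88
eef_pos: [0.4391, 0.0182, 0.15]
ee_rot: [-3.141, -0.0, 0.155]
force: [0.1, 0.7, -1.1]
width: 0.0139
gripper_force: 30.0
```

Call:
jog_arm:
  deltas:
    - [[0,0,0,1.2],[0,0,0,3.2],[0,0,0,5.2],[0,0,0,7.2],[0,0,0,9.2],[0,0,0,11.2],[0,0,0,13.2],[0,0,0,15.2]]

```text
t: 16.88
eef_pos: [0.4407, 0.0187, 0.1499]
ee_rot: [-3.141, -0.0, -1.178]
force: [0.6, 0.2, -2.4]
width: 0.0138
gripper_force: 30.0
```

Call:
jog_arm:
  deltas:
    - [[0,0,0.2,2],[0,0,0.5,3.8],[0,0,0.8,4.5],[0,0,1.1,4.5],[0,0,1.4,4.5],[0,0,1.6,4.5],[0,0,1.6,4.5]]

```text
t: 17.75
eef_pos: [0.44, 0.0182, 0.0532]
ee_rot: [3.14, -0.001, -1.565]
force: [-0.1, 0.2, -1.2]
width: 0.0138
gripper_force: 30.0
```

```bash
python3 - <<'E'
from h import *
st(); go((.44,.018,.0115),-90)
f=cam("scene"); save(f,"s1.png",(150,80,400,280),3)
E
```

```text
17.75 [0.44   0.0182 0.0532] [ 1.7991e+02 -5.0000e-02 -8.9680e+01] F [-0.1  0.2 -1.2] w 13.8 g 30.0
go [0.44   0.018  0.0115] -> [ 0.003 -0.001  0.694] turn 0.06
```

View pics/s1.png

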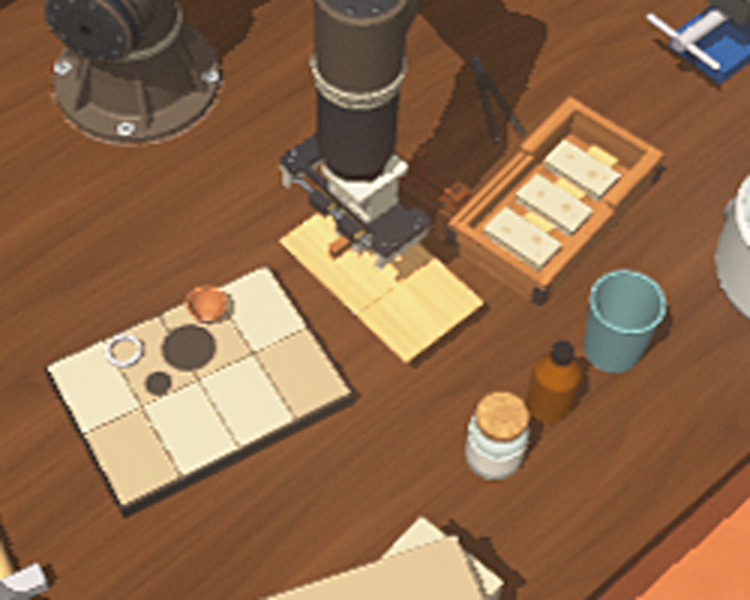

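All three tiles are visible in the box, and the lid is over the clear gap. I'll lay it down.

Call:
jog_arm:
  deltas:
    - [[0,0,0.2,0],[0,0,0.4,0],[0,0,0.55,0],[0,0,0.65,0],[0,0,0.7,0],[0,0,0.7,0]]

```text
t: 18.55
eef_pos: [0.4404, 0.0184, 0.0119]
ee_rot: [-3.141, 0.0, -1.565]
force: [-0.2, -0.1, -1.4]
width: 0.0137
gripper_force: 30.0
```

Call:
jog_arm:
  deltas:
    - [[0,0,0,0],[0,0,0,0],[0,0,0,0],[0,0,-0.3,0],[0,0,-0.8,0],[0,0,-1.6,0],[0,0,-2.4,0],[0,0,-2.6,0]]
  grip: 40

```text
t: 19.55
eef_pos: [0.4418, 0.0189, 0.171]
ee_rot: [-3.136, 0.002, -1.565]
force: [-0.4, 0.3, -0.2]
width: 0.0398
gripper_force: 0.0
```

```bash
python3 - <<'E'
from h import *
st()
for i,y in enumerate((-.072,0,.072)): go(T(B,(0,y,.16)),8.83)
f=cam("top"); save(f,"t1.png",(76,130,186,280),4); save(f,"t1b.png",(86,160,176,240),8); np.save("top1.npy",f,allow_pickle=True)
E
```

```text
19.55 [0.4418 0.0189 0.171 ] [-1.7969e+02  1.3000e-01 -8.9670e+01] F [-0.4  0.3 -0.2] w 39.8 g 0.0
go [0.562  0.2043 0.16  ] -> [-3.078 -2.02   0.201] turn -19.7
go [0.551  0.2755 0.16  ] -> [-4.265 -1.843  0.203] turn -19.7
go [0.5399 0.3466 0.16  ] -> [-5.452 -1.665  0.204] turn -19.7
```

View pics/t1b.png

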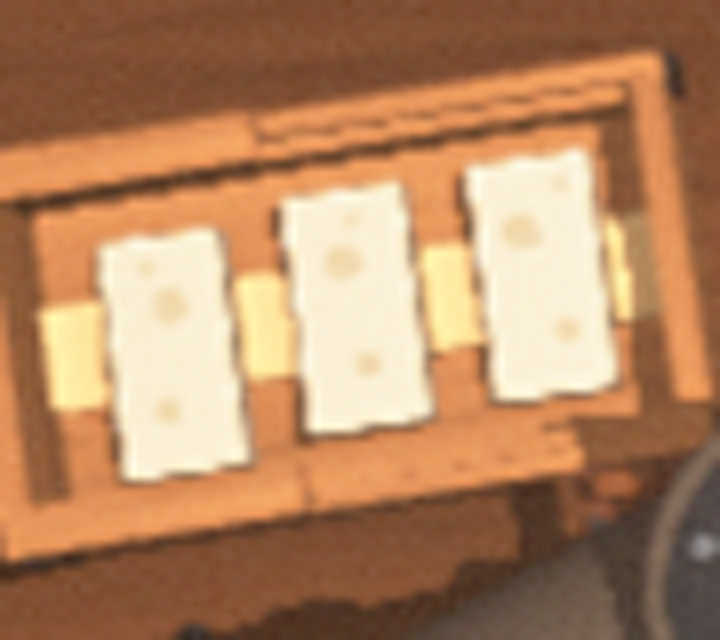

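Three tiles show in the x8 crop. Their corners are (468,167)-(620,385) for the right, (280,200)-(432,418) for the middle and (98,243)-(250,465) for the left. I'll convert these to the box frame.

```bash
python3 - <<'E'
from h import *
f=np.load("top1.npy",allow_pickle=True).item()
for c in ([(468,167),(588,150),(620,385),(497,402)],[(280,200),(402,183),(432,418),(308,435)],[(98,243),(217,228),(250,465),(125,480)]):
    p=np.array([inv(B,pt(f,u/8+86-.44,v/8+160-.44,.028))[:2] for u,v in c])*1000
    d=(p[0]+p[1]-p[2]-p[3])/2; e=(p[0]+p[3]-p[1]-p[2])/2
    print(np.round(p.mean(0),1),"len",np.round(np.hypot(*d),1),"wid",np.round(np.hypot(*e),1),"ang",np.round(np.degrees([np.arctan2(d[1],d[0]),np.arctan2(-e[0],e[1])]),1))
E
```

```text
[  0.8 -73.3] len 91.5 wid 46.9 ang [-1.2 -1.5]
[ 0.1 -0.6] len 91.3 wid 47.3 ang [-1.3 -1.6]
[-5.5 70.7] len 91.9 wid 46.7 ang [-0.9 -2.4]
```

```bash
cat >> h.py <<'E'
def tiles(f,z=.028,fr=B,vmin=190,smax=60):
    hsv=cv2.cvtColor(f["img"],cv2.COLOR_RGB2HSV); m=((hsv[...,1]<smax)&(hsv[...,2]>vmin)).astype(np.uint8)
    out=[]
    for c in cv2.findContours(m,cv2.RETR_EXTERNAL,cv2.CHAIN_APPROX_NONE)[0]:
        if cv2.contourArea(c)<150: continue
        w=np.array([inv(fr,pt(f,u,v,z))[:2] for u,v in c[:,0]])*1000
        (cx,cy),(a,b),an=cv2.minAreaRect(w.astype(np.float32))
        if abs(cx)<200 and abs(cy)<200: print("tile",np.round([cx,cy,a,b,an],1))
E
python3 - <<'E'
from h import *
tiles(np.load("top1.npy",allow_pickle=True).item())
go(T(B,(-.034,-.073,.11)),8.2)
E
```

```text
tile [-5.8 70.4 44.4 90.1 89. ]
tile [-0.1 -1.4 43.8 89.5 88.9]
tile [  0.7 -73.1  44.2  90.   88.8]
go [0.5286 0.1981 0.11  ] -> [-2.978 -1.461  1.026] turn -19.57
```

Call:
jog_arm:
  deltas:
    - [[-0.4,-0.2,0,-2.1],[-0.9,-0.4,0,-4.2],[-1.4,-0.6,0,-6.3],[-1.9,-0.9,0,-8.4],[-2.4,-1.2,0,-10.5],[-2.98,-1.46,0,-12.6],[-2.98,-1.46,0,-14.7],[-2.98,-1.46,0.3,-16.8]]
  grip: 52

```text
t: 20.6
eef_pos: [0.527, 0.1982, 0.1485]
ee_rot: [3.141, 0.0, -0.093]
force: [-0.6, 0.2, -0.1]
width: 0.0518
gripper_force: 0.0
```

Call:
jog_arm:
  deltas:
    - [[0,0,0.3,-2],[0,0,0.6,-2.7],[0,0,0.73,-2.7],[0,0,0.73,-2.7]]

```text
t: 21.1
eef_pos: [0.5263, 0.1971, 0.1048]
ee_rot: [3.14, 0.002, 0.135]
force: [0.8, -0.3, -0.5]
width: 0.0518
gripper_force: 0.0
```

```bash
python3 - <<'E'
from h import *
st(); go(T(B,(-.034,-.073,.013)),7.7)
f=cam("wrist"); save(f,"w4.png",s=1.5)
Q=np.r_[T(B,(.0007,-.073,0))[:2],np.radians(7.7)]
for p in ((.046,.023,.028),(.046,-.023,.028),(-.046,.023,.028),(-.046,-.023,.028)): print(np.round(np.array(pix(f,T(Q,p),True))*1.5,0))
print(np.round(np.array(pix(f,T(B,(.06,-.121,.049)),True))*1.5,0))
E
```

```text
21.1 [0.5263 0.1971 0.1048] [1.7993e+02 1.1000e-01 7.7200e+00] F [ 0.8 -0.3 -0.5] w 51.8 g 0.0
go [0.5286 0.1981 0.013 ] -> [ 0.042 -0.013  1.53 ] turn 0.0
[337. 149.]
[425. 149.]
[340. 316.]
[422. 316.]
[479. 121.]
```

View pics/w4.png

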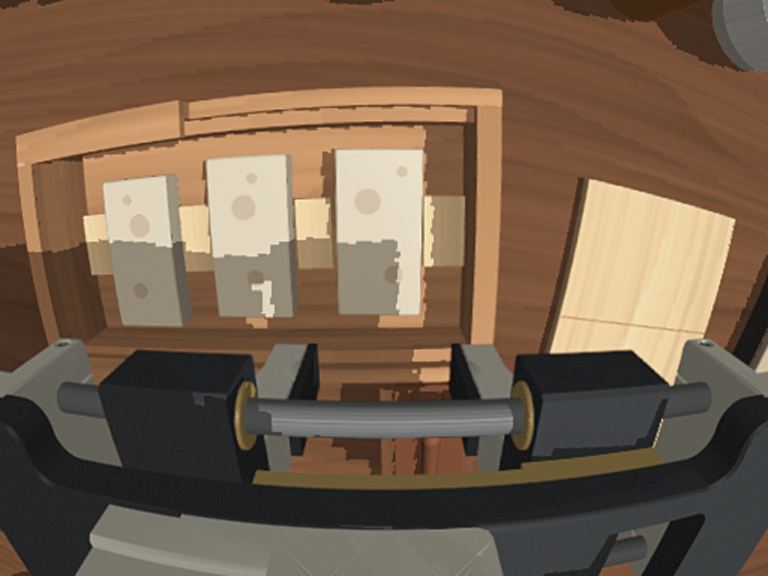

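The wrist view shows the tile at columns 335-423, rows 149-315, matching the prediction within 2 px. I'll descend.

Call:
jog_arm:
  deltas:
    - [[0.04,-0.01,0.3,0],[0.04,-0.01,0.7,0],[0.04,-0.01,1.1,0],[0.04,-0.01,1.3,0],[0.04,-0.01,1.45,0],[0.04,-0.01,1.51,0],[0.04,-0.01,1.51,0]]

```text
t: 22.02
eef_pos: [0.5294, 0.1987, 0.0157]
ee_rot: [-3.141, -0.0, 0.136]
force: [0.2, 0.4, 0.1]
width: 0.052
gripper_force: 0.0
```

Call:
jog_arm:
  deltas:
    - [[0,0,0,0],[0,0,0,0],[0,0,0,0]]
  grip: 30
  squeeze: 6

```text
t: 22.4
eef_pos: [0.5295, 0.1988, 0.0159]
ee_rot: [-3.141, -0.001, 0.136]
force: [-0.7, 0.8, 4.6]
width: 0.0461
gripper_force: 6.0
```

```bash
python3 - <<'E'
from h import *
s=st(); print(inv(B,s["eef_pos"]))
E
```

```text
22.4 [0.5295 0.1988 0.0159] [-1.7997e+02 -5.0000e-02  7.8200e+00] F [-0.7  0.8  4.6] w 46.1 g 6.0
[-0.03298496 -0.07252963  0.01593394]
```

Call:
jog_arm:
  deltas:
    - [[0.065,0,-0.24,0],[0.18,0,-0.48,0],[0.335,0,-0.69,0],[0.53,0,-0.865,0],[0.76,0,-1.0,0],[1.0,0,-1.09,0],[1.27,0,-1.13,0],[1.45,0,-1.12,0]]

```text
t: 23.4
eef_pos: [0.6166, 0.2104, 0.0829]
ee_rot: [-3.141, -0.0, 0.136]
force: [0.2, 0.1, -0.6]
width: 0.0461
gripper_force: 6.0
```

```bash
python3 - <<'E'
from h import *
s=st(); print(inv(B,s["eef_pos"]))
f=cam("wrist"); save(f,"w5.png",s=1.2)
E
```

```text
23.4 [0.6166 0.2104 0.0829] [-1.7999e+02 -3.0000e-02  7.7900e+00] F [ 0.2  0.1 -0.6] w 46.1 g 6.0
[ 0.05484597 -0.07439556  0.08285928]
```

View pics/w5.png

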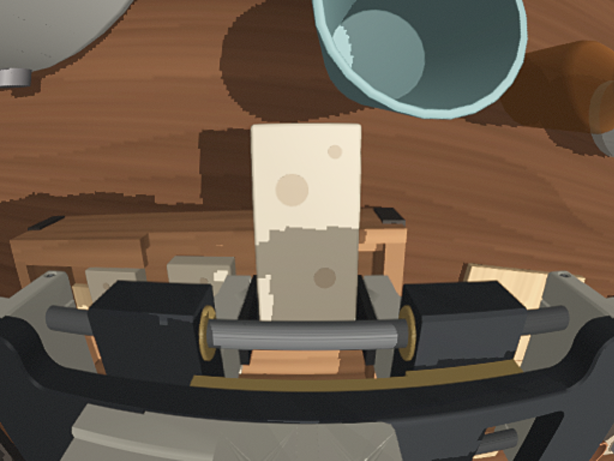

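The tile stayed level in the grip: the wrist view shows it extending forward over the wall, with no pivot. I'll take it back inside, press its end on the far wall and rise in an arc, so that wall friction turns it.

Call:
jog_arm:
  deltas:
    - [[-0.4,0,0,0],[-0.8,0,0,0],[-1.1,0,0.1,0],[-1.27,0,0.4,0],[-1.27,0,0.7,0],[-1.27,0,0.95,0],[-1.27,0,1.06,0],[-1.27,0,1.06,0]]

```text
t: 24.45
eef_pos: [0.5398, 0.1998, 0.0186]
ee_rot: [3.141, 0.001, 0.136]
force: [0.2, -0.3, -1.0]
width: 0.0461
gripper_force: 6.0
```

```bash
python3 - <<'E'
from h import *
s=st(); print(inv(B,s["eef_pos"]))
E
```

```text
24.45 [0.5398 0.1998 0.0186] [1.7997e+02 4.0000e-02 7.8100e+00] F [ 0.2 -0.3 -1. ] w 46.1 g 6.0
[-0.02259497 -0.07305259  0.01855817]
```

Call:
jog_arm:
  deltas:
    - [[0.08,0,0,0],[0.09,0,-0.12,0],[0.1,0,-0.28,0],[0.2,0,-0.58,0],[0.395,0,-0.825,0],[0.65,0,-1.0,0],[0.96,0,-1.08,0],[1.29,0,-1.09,0]]
  squeeze: 4

```text
t: 25.45
eef_pos: [0.6185, 0.2113, 0.0868]
ee_rot: [-3.14, -0.004, 0.137]
force: [-0.8, -0.4, 0.7]
width: 0.0461
gripper_force: 4.0
```

```bash
python3 - <<'E'
from h import *
s=st(); print(inv(B,s["eef_pos"]))
f=cam("wrist"); save(f,"w6.png",s=1.2)
E
```

```text
25.45 [0.6185 0.2113 0.0868] [-179.91   -0.23    7.83] F [-0.8 -0.4  0.7] w 46.1 g 4.0
[ 0.05689774 -0.07382389  0.08679086]
```

View pics/w6.png

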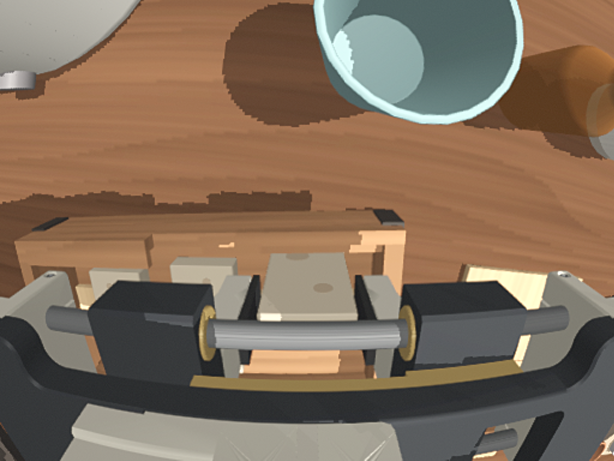

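The tile now hangs downward from the grip: its lower edge is at row 253, columns 272-345. I'll work out the angle from that.

```bash
python3 - <<'E'
from h import *
f=cam("wrist"); s=arm.get_state(); M=R.from_euler("xyz",s["ee_rot"]).as_matrix()
for th in (50,60,70,80,90,100):
    t=np.radians(th); o=[]
    for a,b,y in ((80,6,23),(80,6,-23),(80,-12,23),(80,-12,-23),(-12,6,23),(-12,6,-23)):
        # pivot 6mm above TCP; a along tile to far end, b toward original top
        x=a*np.cos(t)+b*np.sin(t); up=-a*np.sin(t)+b*np.cos(t)
        w=s["eef_pos"]+M@(np.array([x,y,-(6+up)])/1000); o.append(np.round(np.array(pix(f,w,True))*1.2).tolist())
    print(th,o, np.round(pix(f,T(B,(.06,-.05,.042)),True)[1]*1.2))
E
```

```text
50 [[346.0, 167.0], [269.0, 167.0], [344.0, 187.0], [271.0, 187.0], [358.0, 318.0], [257.0, 318.0]] 258.0
60 [[344.0, 183.0], [270.0, 183.0], [342.0, 204.0], [272.0, 204.0], [358.0, 314.0], [257.0, 314.0]] 258.0
70 [[343.0, 200.0], [272.0, 200.0], [341.0, 222.0], [273.0, 222.0], [359.0, 309.0], [257.0, 309.0]] 258.0
80 [[342.0, 217.0], [273.0, 217.0], [340.0, 241.0], [274.0, 241.0], [359.0, 304.0], [256.0, 304.0]] 258.0
90 [[341.0, 236.0], [274.0, 236.0], [340.0, 260.0], [275.0, 260.0], [359.0, 299.0], [256.0, 299.0]] 258.0
100 [[340.0, 255.0], [274.0, 255.0], [340.0, 280.0], [275.0, 280.0], [359.0, 294.0], [256.0, 294.0]] 258.0
```

Call:
jog_arm:
  deltas:
    - [[0,0,0,0],[0,0,0,0],[-0.05,0,-0.2,0],[-0.05,0,-0.5,0],[-0.05,0,-0.9,0],[-0.05,0,-1.2,0],[-0.05,0,-1.2,0]]
  squeeze: 20

```text
t: 26.42
eef_pos: [0.6145, 0.2107, 0.1589]
ee_rot: [-3.14, -0.004, 0.137]
force: [-0.5, 0.1, -0.7]
width: 0.0458
gripper_force: 20.0
```

```bash
python3 - <<'E'
from h import *
st(); f=cam("wrist"); np.save("wv.npy",f,allow_pickle=True)
hsv=cv2.cvtColor(f["img"],cv2.COLOR_RGB2HSV)
for c in (235,256,275): print(c,[(r,int(hsv[r,c,1]),int(hsv[r,c,2])) for r in range(130,275,5)])
r=215; print([(c,int(hsv[r,c,1])) for c in range(215,300,4)])
E
```

```text
26.43 [0.6145 0.2107 0.1589] [-179.9    -0.22    7.82] F [-0.5  0.1 -0.7] w 45.8 g 20.0
235 [(130, 128, 147), (135, 129, 138), (140, 132, 139), (145, 133, 140), (150, 129, 140), (155, 132, 143), (160, 128, 126), (165, 125, 118), (170, 123, 157), (175, 121, 154), (180, 121, 187), (185, 126, 160), (190, 126, 156), (195, 124, 140), (200, 113, 223), (205, 45, 146), (210, 47, 146), (215, 48, 149), (220, 49, 147), (225, 49, 147), (230, 49, 147), (235, 49, 147), (240, 47, 148), (245, 48, 148), (250, 48, 148), (255, 48, 148), (260, 47, 157), (265, 47, 178), (270, 6, 83)]
256 [(130, 129, 142), (135, 130, 141), (140, 131, 136), (145, 132, 143), (150, 131, 138), (155, 130, 141), (160, 124, 130), (165, 127, 163), (170, 107, 238), (175, 110, 232), (180, 110, 232), (185, 110, 237), (190, 112, 223), (195, 113, 216), (200, 112, 225), (205, 45, 147), (210, 47, 147), (215, 67, 133), (220, 48, 149), (225, 48, 148), (230, 48, 148), (235, 48, 148), (240, 50, 148), (245, 50, 147), (250, 50, 148), (255, 48, 148), (260, 49, 157), (265, 47, 179), (270, 6, 82)]
275 [(130, 130, 143), (135, 129, 146), (140, 132, 135), (145, 133, 140), (150, 132, 141), (155, 132, 141), (160, 127, 131), (165, 123, 183), (170, 106, 242), (175, 109, 233), (180, 110, 234), (185, 110, 225), (190, 112, 223), (195, 112, 220), (200, 112, 228), (205, 47, 148), (210, 50, 149), (215, 50, 149), (220, 48, 148), (225, 50, 148), (230, 48, 148), (235, 48, 148), (240, 67, 134), (245, 49, 147), (250, 48, 148), (255, 48, 148), (260, 48, 160), (265, 46, 178), (270, 6, 82)]
[(215, 88), (219, 89), (223, 91), (227, 47), (231, 48), (235, 48), (239, 67), (243, 65), (247, 65), (251, 67), (255, 67), (259, 49), (263, 49), (267, 49), (271, 50), (275, 50), (279, 48), (283, 48), (287, 90), (291, 89), (295, 90), (299, 115)]
```

```bash
cat >> h.py <<'E'
def tilt(f,s,lo,hi,b=6,g=6,col=256):
    from scipy.optimize import fsolve
    M=R.from_euler("xyz",s["ee_rot"]).as_matrix()
    def row(a,b,t):
        x=a*np.cos(t)+b*np.sin(t); up=-a*np.sin(t)+b*np.cos(t)
        return pix(f,s["eef_pos"]+M@(np.array([x,0,-(g+up)])/1000),True)[1]
    q=fsolve(lambda q:[row(80+q[1],b,q[0])-lo,row(-12+q[1],b,q[0])-hi],[1.6,0])
    print("theta",np.degrees(q[0]),"slip",q[1],"b",b)
E
python3 - <<'E'
from h import *
f=np.load("wv.npy",allow_pickle=True).item(); s=arm.get_state()
v=f["img"].sum(2).astype(int)
print([(r,int(v[r,256]),int(v[r,240])) for r in list(range(199,208))+list(range(254,270))])
for b in (3,6,9,12): tilt(f,s,203,258.5,b)
E
```

```text
[(199, 523, 518), (200, 525, 519), (201, 523, 518), (202, 461, 458), (203, 403, 399), (204, 400, 399), (205, 406, 404), (206, 403, 404), (207, 405, 405), (254, 406, 406), (255, 407, 404), (256, 407, 406), (257, 402, 405), (258, 402, 406), (259, 400, 401), (260, 431, 431), (261, 493, 490), (262, 500, 499), (263, 489, 491), (264, 489, 487), (265, 493, 491), (266, 478, 470), (267, 326, 319), (268, 203, 202), (269, 210, 210)]
theta 90.85787824871889 slip -7.045946807742492 b 3
theta 91.70279906604826 slip -13.22368279261034 b 6
theta 92.59930958817021 slip -19.90973575790955 b 9
theta 93.5599508529542 slip -27.217548861507805 b 12
```

Theta comes to about 91-92°, so the tile is practically upright. I'll carry it to the far end of the hearth's back half.

```bash
python3 - <<'E'
from h import *
for y in (-.095,0,.095): go(T(H,(.052,y,.159)),-10.94)
E
```

```text
go [ 0.4915 -0.3521  0.159 ] -> [-3.292  9.01  -0.043] turn 3.75
go [ 0.5095 -0.2588  0.159 ] -> [-2.783  7.51  -0.041] turn 3.75
go [ 0.5275 -0.1655  0.159 ] -> [-2.275  6.011 -0.038] turn 3.75
```

Call:
jog_arm:
  deltas:
    - [[-0.1,0.2,-0.1,0.3],[-0.3,0.8,-0.3,0.8],[-0.6,1.6,-0.3,1.3],[-0.9,2.5,-0.3,1.8],[-1.25,3.4,-0.3,2.3],[-1.6,4.3,-0.3,2.8],[-1.9,5.2,-0.3,3.3],[-2.2,6.1,-0.3,3.75]]

```text
t: 27.48
eef_pos: [0.5309, -0.1725, 0.174]
ee_rot: [3.141, 0.001, -0.193]
force: [0.8, 0.4, -1.1]
width: 0.0459
gripper_force: 20.0
```

```bash
python3 - <<'E'
from h import *
st(); go(T(H,(.052,-.095,.11)),-10.94)
E
```

```text
27.48 [ 0.5309 -0.1725  0.174 ] [ 1.7999e+02  6.0000e-02 -1.1080e+01] F [ 0.8  0.4 -1.1] w 45.9 g 20.0
go [ 0.4915 -0.3521  0.11  ] -> [-0.07   3.063  1.067] turn -0.03
```

Call:
jog_arm:
  deltas:
    - [[-0.02,0.6,0,0],[-0.04,1.4,0,0],[-0.07,2.2,0,0],[-0.07,2.8,0,0],[-0.07,3.06,0.3,0],[-0.07,3.06,0.7,0],[-0.07,3.06,1.0,0],[-0.07,3.06,1.0,0]]

```text
t: 28.48
eef_pos: [0.4917, -0.349, 0.1117]
ee_rot: [-3.141, 0.005, -0.192]
force: [-0.8, 0.1, -0.4]
width: 0.0456
gripper_force: 20.0
```

Call:
jog_arm:
  deltas:
    - [[0,0,0.04,0],[0,0,0.08,0],[0,0,0.08,0]]

```text
t: 28.85
eef_pos: [0.4937, -0.3499, 0.1099]
ee_rot: [3.142, -0.001, -0.191]
force: [0.2, 0.3, 0.0]
width: 0.0456
gripper_force: 20.0
```

Call:
jog_arm:
  deltas:
    - [[0,0,0.04,0],[0,0,0.08,0],[0,0,0.08,0]]

```text
t: 29.22
eef_pos: [0.4934, -0.3499, 0.1045]
ee_rot: [-3.141, 0.0, -0.191]
force: [0.4, -0.3, -0.2]
width: 0.0456
gripper_force: 20.0
```

Call:
jog_arm:
  deltas:
    - [[0,0,0.03,0],[0,0,0.06,0],[0,0,0.06,0]]

```text
t: 29.6
eef_pos: [0.4951, -0.3504, 0.103]
ee_rot: [3.141, -0.003, -0.19]
force: [-0.3, 1.7, 9.5]
width: 0.0457
gripper_force: 20.0
```

Call:
jog_arm:
  deltas:
    - [[0,0,0.03,0],[0,0,0.05,0],[0,0,0.05,0]]

```text
t: 29.98
eef_pos: [0.4969, -0.351, 0.1025]
ee_rot: [3.139, -0.008, -0.189]
force: [0.1, 5.9, 22.6]
width: 0.0456
gripper_force: 20.0
```

Call:
jog_arm:
  deltas:
    - [[0,0,-0.03,0],[0,0,-0.06,0],[0,0,-0.06,0],[0,0,-0.06,0]]
  squeeze: 4

```text
t: 30.48
eef_pos: [0.4938, -0.35, 0.1019]
ee_rot: [3.141, -0.0, -0.191]
force: [0.2, 1.4, 4.4]
width: 0.0457
gripper_force: 4.0
```

Call:
jog_arm:
  deltas:
    - [[0,0,-0.03,0],[0,0,-0.03,0],[0,0,-0.03,0]]

```text
t: 30.85
eef_pos: [0.4932, -0.3499, 0.1031]
ee_rot: [-3.141, 0.001, -0.191]
force: [-0.7, 0.5, -0.3]
width: 0.0458
gripper_force: 4.0
```

Call:
jog_arm:
  deltas:
    - [[0,0,0,0],[0,0,0,0],[0,0,0,0],[0,0,-0.3,0],[0,0,-0.8,0],[0,0,-1.4,0],[0,0,-1.5,0]]
  grip: 62

```text
t: 31.72
eef_pos: [0.4949, -0.3506, 0.1966]
ee_rot: [3.14, -0.005, -0.191]
force: [0.0, 0.1, -0.4]
width: 0.0621
gripper_force: 0.0
```

```bash
python3 - <<'E'
from h import *
s=st(); print(inv(H,s["eef_pos"]))
f=cam("scene"); np.save("s2.npy",f,allow_pickle=True)
f2=cam("top"); tiles(f2); np.save("t2.npy",f2,allow_pickle=True)
g=cv2.resize(f["img"][130:270,150:330,::-1],None,fx=4,fy=4,interpolation=cv2.INTER_CUBIC)
cv2.imwrite("pics/s2.png",g)
c=T(H,(.052,-.095,.122)); print(np.array(pix(f,c))-(150,130))
go(T(B,(-.034,0,.12)),7.7)
E
```

```text
31.73 [ 0.4949 -0.3506  0.1966] [179.93  -0.27 -10.92] F [ 0.   0.1 -0.4] w 62.1 g 0.0
[ 0.05509286 -0.09289142  0.1965833 ]
tile [-5.8 70.5 44.5 90.3 89.1]
tile [-0.1 -1.2 44.3 89.4 88.7]
[46.42468514 84.48290513]
go [0.5174 0.2703 0.12  ] -> [ -1.579 -10.223   1.236] turn -3.73
```

View pics/s2.png

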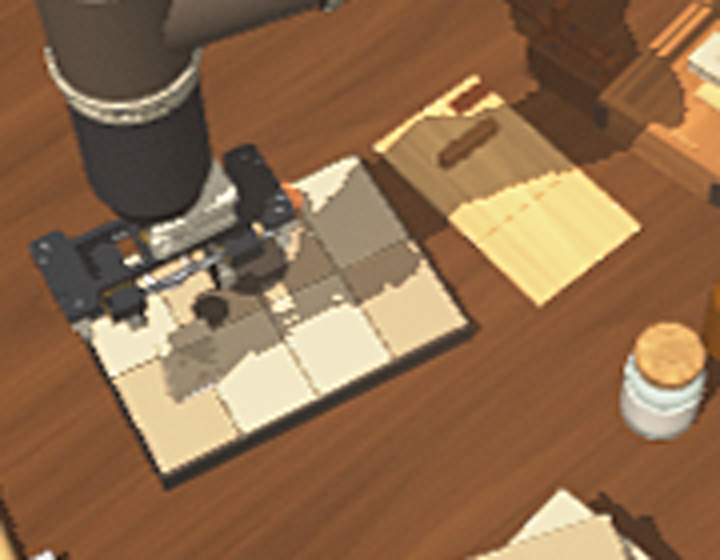

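The tile appears to be standing at about (195,370) in the crop, in the arm's shadow. I'll verify it by image difference once the arm is away, and meanwhile go for the middle tile.

Call:
jog_arm:
  deltas:
    - [[-0.1,-0.6,0,0],[-0.25,-1.6,0,0],[-0.4,-2.6,0,-0.5],[-0.55,-3.6,0,-1],[-0.7,-4.6,0,-1.5],[-0.85,-5.6,0,-2],[-1.0,-6.6,0,-2.6],[-1.15,-7.5,0,-3.2]]
  grip: 52

```text
t: 32.83
eef_pos: [0.5103, 0.1069, 0.1924]
ee_rot: [3.141, 0.002, 0.091]
force: [0.8, -0.8, 0.1]
width: 0.0519
gripper_force: 0.0
```

```bash
python3 - <<'E'
from h import *
st(); go(T(B,(-.034,-.001,.09)),7.7)
E
```

```text
32.83 [0.5103 0.1069 0.1924] [1.7997e+02 9.0000e-02 5.1900e+00] F [ 0.8 -0.8  0.1] w 51.9 g 0.0
go [0.5175 0.2693 0.09  ] -> [ 0.366 -2.686  1.705] turn -0.5
```

Call:
jog_arm:
  deltas:
    - [[0.1,-0.7,0,-0.2],[0.2,-1.5,0,-0.5],[0.3,-2.3,0.2,-0.5],[0.37,-2.69,0.6,-0.5],[0.37,-2.69,1.1,-0.5],[0.37,-2.69,1.5,-0.5],[0.37,-2.69,1.7,-0.5],[0.37,-2.69,1.7,-0.5]]

```text
t: 33.83
eef_pos: [0.5186, 0.2671, 0.0904]
ee_rot: [3.14, 0.002, 0.132]
force: [-0.1, -0.6, -0.4]
width: 0.052
gripper_force: 0.0
```

```bash
python3 - <<'E'
from h import *
s=st(); print(inv(B,s["eef_pos"])); go(T(B,(-.034,-.001,.014)),7.7)
f=cam("scene"); np.save("s3.npy",f,allow_pickle=True)
a=np.load("scene0.npy",allow_pickle=True).item()["img"].astype(int)
for y in (-.118,-.095,-.072): print(np.round(pix(f,T(H,(.052,y,.122))),1),np.round(pix(f,T(H,(.052,y,.03))),1))
d=np.abs(f["img"].astype(int)-a).max(2)[190:260,170:260]
cv2.imwrite("pics/s3.png",cv2.resize(np.hstack([f["img"][180:270,170:270,::-1]]),None,fx=6,fy=6,interpolation=cv2.INTER_CUBIC))
w=cam("wrist"); hsv=cv2.cvtColor(w["img"],cv2.COLOR_RGB2HSV); m=(hsv[...,1]<60)&(hsv[...,2]>90)
for r in (120,150,180,200): print(r,np.flatnonzero(np.diff(m[r,150:370].astype(int)))+150)
Q=np.r_[T(B,(0,-.0013,0))[:2],np.radians(7.7)]
for p in ((.046,.023,.028),(.046,-.023,.028),(-.046,.023,.028),(-.046,-.023,.028)): print(np.round(pix(w,T(Q,p),True),0))
E
```

```text
33.83 [0.5186 0.2671 0.0904] [1.7991e+02 1.1000e-01 7.5500e+00] F [-0.1 -0.6 -0.4] w 52.0 g 0.0
[-0.03329539 -0.00334071  0.09040849]
go [0.5175 0.2693 0.014 ] -> [-0.01  -0.041  1.273] turn -0.03
[190.3 217.4] [193.3 230. ]
[196.4 214.5] [199.2 227.1]
[202.5 211.5] [205.  224.3]
120 [188 219 280]
150 [190 219 280]
180 [192 221 279]
200 [153 164 193 221 279]
[221. 106.]
[284. 105.]
[225. 222.]
[281. 222.]
```

View pics/s3.png

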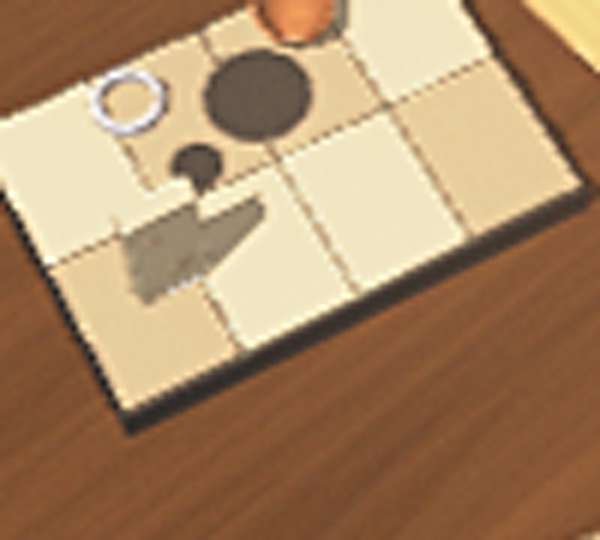

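The tile is standing: its back face shows at (125-200, 205-300) in the crop, matching the prediction of (122,225)-(210,266). Next is the middle tile.

Call:
jog_arm:
  deltas:
    - [[0,-0.055,0.2,0],[0,-0.055,0.5,0],[0,-0.055,0.8,0],[0,-0.055,1.05,0],[0,-0.055,1.2,0],[0,-0.055,1.26,0],[0,-0.055,1.26,0]]

```text
t: 34.8
eef_pos: [0.5188, 0.2711, 0.016]
ee_rot: [-3.142, -0.0, 0.132]
force: [-0.1, -0.6, -0.4]
width: 0.0523
gripper_force: 0.0
```

Call:
jog_arm:
  deltas:
    - [[0,0,0,0],[0,0,0,0],[0,0,0,0]]
  grip: 30
  squeeze: 6

```text
t: 35.17
eef_pos: [0.5189, 0.2713, 0.0165]
ee_rot: [-3.141, -0.001, 0.132]
force: [-1.0, 0.4, 2.7]
width: 0.046
gripper_force: 6.0
```

Call:
jog_arm:
  deltas:
    - [[0,0,-0.04,0],[0,0,-0.05,0],[0.05,0,-0.05,0],[0.12,0,-0.05,0],[0.17,0,-0.05,0],[0.17,0,-0.05,0]]

```text
t: 35.92
eef_pos: [0.529, 0.2723, 0.0188]
ee_rot: [3.141, 0.0, 0.132]
force: [-0.4, 0.0, -0.7]
width: 0.0462
gripper_force: 6.0
```

```bash
python3 - <<'E'
from h import *
s=st(); print(inv(B,s["eef_pos"]))
E
```

```text
35.92 [0.529  0.2723 0.0188] [1.7999e+02 1.0000e-02 7.5500e+00] F [-0.4  0.  -0.7] w 46.2 g 6.0
[-0.022183    0.00021868  0.01879149]
```

Call:
jog_arm:
  deltas:
    - [[0.08,0,0,0],[0.09,0,-0.12,0],[0.1,0,-0.28,0],[0.2,0,-0.58,0],[0.395,0,-0.825,0],[0.65,0,-1.0,0],[0.96,0,-1.08,0],[1.29,0,-1.09,0]]
  squeeze: 4

```text
t: 36.92
eef_pos: [0.6068, 0.2832, 0.0863]
ee_rot: [-3.14, -0.003, 0.132]
force: [-0.5, -0.2, -1.1]
width: 0.0463
gripper_force: 4.0
```

Call:
jog_arm:
  deltas:
    - [[0,0,0,0],[0,0,0,0],[-0.05,0,-0.2,0],[-0.05,0,-0.5,0],[-0.05,0,-0.9,0],[-0.05,0,-1.2,0],[-0.05,0,-1.2,0]]
  squeeze: 20

```text
t: 37.8
eef_pos: [0.6033, 0.2828, 0.1588]
ee_rot: [-3.14, -0.003, 0.132]
force: [0.3, -0.3, -1.4]
width: 0.0456
gripper_force: 20.0
```

```bash
cat >> h.py <<'E'
def hang():
    s=st(); f=cam("wrist"); v=f["img"].sum(2).astype(int); hsv=cv2.cvtColor(f["img"],cv2.COLOR_RGB2HSV)
    for c in (240,256,272):
        m=hsv[:,c,1]<80; i=np.flatnonzero(np.diff(m[100:300].astype(int)))+100
        g=np.diff(v[:,c]); j=[(int(r),int(g[r])) for r in range(150,272) if abs(g[r])>35]
        print(c,"sat edges",i,"grad",j)
    return s,f
E
python3 - <<'E'
from h import *
hang(); go(T(H,(.052,0,.16)),-10.94)
E
```

```text
37.8 [0.6033 0.2828 0.1588] [-179.88   -0.2     7.57] F [ 0.3 -0.3 -1.4] w 45.6 g 20.0
240 sat edges [199 291] grad [(179, 107), (180, 73), (198, -70), (199, -55), (258, 55), (259, 49), (266, -155), (267, -123), (271, 49)]
256 sat edges [199 291] grad [(164, 156), (165, 103), (198, -70), (199, -56), (207, -38), (234, -43), (241, 40), (258, 55), (259, 48), (266, -161), (267, -127), (271, 49)]
272 sat edges [198 291] grad [(164, 199), (165, 72), (198, -63), (199, -61), (258, 60), (259, 43), (266, -159), (267, -113), (271, 47)]
go [ 0.5095 -0.2588  0.16  ] -> [-2.724  8.738 -0.059] turn 3.7
```

Call:
jog_arm:
  deltas:
    - [[-0.1,0.2,-0.1,0.3],[-0.3,0.8,-0.3,0.8],[-0.6,1.6,-0.3,1.3],[-0.9,2.5,-0.3,1.8],[-1.2,3.4,-0.3,2.3],[-1.5,4.3,-0.3,2.8],[-1.8,5.2,-0.3,3.3],[-2.1,6.1,-0.3,3.7]]

```text
t: 38.85
eef_pos: [0.5241, -0.0994, 0.174]
ee_rot: [3.141, 0.001, -0.193]
force: [1.2, -0.3, -1.5]
width: 0.0458
gripper_force: 20.0
```

```bash
python3 - <<'E'
from h import *
st(); go(T(H,(.052,0.002,.11)),-10.94)
E
```

```text
38.85 [ 0.5241 -0.0994  0.174 ] [ 1.7998e+02  5.0000e-02 -1.1070e+01] F [ 1.2 -0.3 -1.5] w 45.8 g 20.0
go [ 0.5099 -0.2568  0.11  ] -> [0.271 2.62  1.067] turn -0.03
```

Call:
jog_arm:
  deltas:
    - [[0.05,0.6,0,0],[0.15,1.3,0,0],[0.27,2.0,0,0],[0.27,2.5,0.1,0],[0.27,2.62,0.4,0],[0.27,2.62,0.8,0],[0.27,2.62,1.08,0],[0.27,2.62,1.08,0]]

```text
t: 39.85
eef_pos: [0.5105, -0.2546, 0.1081]
ee_rot: [3.141, 0.003, -0.191]
force: [-0.3, -0.5, -0.0]
width: 0.0457
gripper_force: 20.0
```

Call:
jog_arm:
  deltas:
    - [[0,0,0.03,0],[0,0,0.06,0],[0,0,0.06,0]]

```text
t: 40.22
eef_pos: [0.5121, -0.2546, 0.1064]
ee_rot: [-3.142, -0.001, -0.191]
force: [1.0, 0.8, -1.6]
width: 0.0456
gripper_force: 20.0
```

Call:
jog_arm:
  deltas:
    - [[0,0,0.03,0],[0,0,0.05,0],[0,0,0.05,0]]

```text
t: 40.6
eef_pos: [0.5136, -0.255, 0.1049]
ee_rot: [3.141, -0.004, -0.19]
force: [-0.2, 1.2, 8.8]
width: 0.0458
gripper_force: 20.0
```

Contact. I'll press a little more to square the tile, then ease off and release.

Call:
jog_arm:
  deltas:
    - [[0,0,0.03,0],[0,0,0.05,0],[0,0,0.05,0]]

```text
t: 40.98
eef_pos: [0.5162, -0.2556, 0.1042]
ee_rot: [3.14, -0.009, -0.189]
force: [1.5, 2.5, 19.4]
width: 0.0455
gripper_force: 20.0
```

Call:
jog_arm:
  deltas:
    - [[0,0,-0.03,0],[0,0,-0.06,0],[0,0,-0.06,0],[0,0,-0.06,0]]
  squeeze: 4

```text
t: 41.48
eef_pos: [0.5122, -0.2548, 0.1038]
ee_rot: [3.141, -0.001, -0.191]
force: [0.2, 0.6, 5.4]
width: 0.0457
gripper_force: 4.0
```

Call:
jog_arm:
  deltas:
    - [[0,0,-0.03,0],[0,0,-0.03,0],[0,0,-0.03,0]]

```text
t: 41.85
eef_pos: [0.5114, -0.2547, 0.1049]
ee_rot: [-3.142, 0.001, -0.191]
force: [-0.6, 0.1, -1.5]
width: 0.0457
gripper_force: 4.0
```

Call:
jog_arm:
  deltas:
    - [[0,0,0,0],[0,0,0,0],[0,0,0,0],[0,0,-0.3,0],[0,0,-0.8,0],[0,0,-1.4,0],[0,0,-1.5,0]]
  grip: 62

```text
t: 42.72
eef_pos: [0.5133, -0.2551, 0.1982]
ee_rot: [3.141, -0.005, -0.191]
force: [1.1, 0.8, -0.2]
width: 0.0622
gripper_force: 0.0
```

```bash
python3 - <<'E'
from h import *
s=st(); print(inv(H,s["eef_pos"]))
tiles(cam("top")); go(T(B,(-.0395,.071,.09)),7.7)
E
```

```text
42.73 [ 0.5133 -0.2551  0.1982] [179.98  -0.28 -10.92] F [ 1.1  0.8 -0.2] w 62.2 g 0.0
[0.05500096 0.00433512 0.1982493 ]
tile [-5.8 70.4 44.5 90.1 89. ]
go [0.501  0.3396 0.09  ] -> [-2.077 -9.692  1.784] turn -3.73
```

Call:
jog_arm:
  deltas:
    - [[-0.1,-0.6,0,0],[-0.3,-1.6,0,0],[-0.5,-2.6,0,-0.5],[-0.7,-3.6,0,-1],[-0.9,-4.6,0,-1.5],[-1.1,-5.6,0,-2],[-1.3,-6.6,0,-2.6],[-1.5,-7.5,0,-3.2]]
  grip: 52

```text
t: 43.78
eef_pos: [0.5081, 0.2062, 0.1944]
ee_rot: [3.141, 0.001, 0.091]
force: [0.4, 0.2, 0.9]
width: 0.0518
gripper_force: 0.0
```

```bash
python3 - <<'E'
from h import *
st(); go(T(B,(-.0395,.071,.09)),7.7)
E
```

```text
43.77 [0.5081 0.2062 0.1944] [1.7997e+02 6.0000e-02 5.1900e+00] F [0.4 0.2 0.9] w 51.8 g 0.0
go [0.501  0.3396 0.09  ] -> [ 0.086 -2.226  1.738] turn -0.5
```

Call:
jog_arm:
  deltas:
    - [[0.03,-0.7,0,-0.2],[0.06,-1.5,0,-0.5],[0.09,-2.1,0.2,-0.5],[0.09,-2.23,0.6,-0.5],[0.09,-2.23,1.1,-0.5],[0.09,-2.23,1.5,-0.5],[0.09,-2.23,1.73,-0.5],[0.09,-2.23,1.73,-0.5]]

```text
t: 44.78
eef_pos: [0.5019, 0.3373, 0.0902]
ee_rot: [3.14, 0.002, 0.132]
force: [-0.4, 0.5, 0.0]
width: 0.0517
gripper_force: 0.0
```

```bash
python3 - <<'E'
from h import *
s=st(); print(inv(B,s["eef_pos"]))
w=cam("wrist"); hsv=cv2.cvtColor(w["img"],cv2.COLOR_RGB2HSV); m=(hsv[...,1]<60)&(hsv[...,2]>90)
for r in (110,130,150,180,200): print(r,np.flatnonzero(np.diff(m[r,180:330].astype(int)))+180)
for c in (240,255): print(c,np.flatnonzero(np.diff(m[60:240,c].astype(int)))+60)
Q=np.r_[T(B,(-.0058,.0714,0))[:2],np.radians(7.7)]
for p in ((.046,.023,.028),(.046,-.023,.028),(-.046,.023,.028),(-.046,-.023,.028)): print(np.round(pix(w,T(Q,p),True),0))
go(T(B,(-.0395,.0715,.0145)),7.7)
E
```

```text
44.77 [0.5019 0.3373 0.0902] [1.799e+02 1.100e-01 7.550e+00] F [-0.4  0.5  0. ] w 51.7 g 0.0
[-0.03897307  0.06857437  0.0902319 ]
110 [217 280]
130 [218 280]
150 [219 279]
180 [220 279]
200 [221 279]
240 [103 191 194 219]
255 [103 219]
[219. 105.]
[282. 104.]
[223. 222.]
[280. 222.]
go [0.5009 0.3401 0.0145] -> [-0.02  -0.041  1.282] turn -0.03
```

Call:
jog_arm:
  deltas:
    - [[0,-0.06,0.2,0],[0,-0.06,0.5,0],[0,-0.06,0.8,0],[0,-0.06,1.05,0],[0,-0.06,1.2,0],[0,-0.06,1.26,0],[0,-0.06,1.26,0]]

```text
t: 45.7
eef_pos: [0.5021, 0.3417, 0.016]
ee_rot: [-3.142, -0.0, 0.132]
force: [-0.3, -0.2, 0.1]
width: 0.0522
gripper_force: 0.0
```

Call:
jog_arm:
  deltas:
    - [[0,0,0,0],[0,0,0,0],[0,0,0,0]]
  grip: 30
  squeeze: 6

```text
t: 46.08
eef_pos: [0.5023, 0.3418, 0.0165]
ee_rot: [-3.141, -0.001, 0.132]
force: [-0.2, 0.1, 2.7]
width: 0.0458
gripper_force: 6.0
```

Call:
jog_arm:
  deltas:
    - [[0,0,-0.04,0],[0.02,0,-0.05,0],[0.08,0,-0.05,0],[0.16,0,-0.05,0],[0.24,0,-0.05,0],[0.27,0,-0.05,0],[0.27,0,-0.05,0]]

```text
t: 46.95
eef_pos: [0.5182, 0.3436, 0.0188]
ee_rot: [3.141, 0.0, 0.132]
force: [0.2, -0.4, -0.8]
width: 0.0457
gripper_force: 6.0
```

```bash
python3 - <<'E'
from h import *
s=st(); print(inv(B,s["eef_pos"]))
E
```

```text
46.95 [0.5182 0.3436 0.0188] [1.7999e+02 1.0000e-02 7.5500e+00] F [ 0.2 -0.4 -0.8] w 45.7 g 6.0
[-0.02193862  0.07231135  0.01883135]
```

Call:
jog_arm:
  deltas:
    - [[0.08,0,0,0],[0.09,0,-0.12,0],[0.1,0,-0.28,0],[0.2,0,-0.58,0],[0.395,0,-0.825,0],[0.65,0,-1.0,0],[0.96,0,-1.08,0],[1.27,0,-1.09,0]]
  squeeze: 4

```text
t: 47.95
eef_pos: [0.5948, 0.3544, 0.0864]
ee_rot: [-3.14, -0.002, 0.132]
force: [-0.9, -0.3, -0.8]
width: 0.0457
gripper_force: 4.0
```

Call:
jog_arm:
  deltas:
    - [[0,0,0,0],[0,0,0,0],[-0.05,0,-0.2,0],[-0.05,0,-0.5,0],[-0.05,0,-0.9,0],[-0.05,0,-1.2,0],[-0.05,0,-1.2,0]]
  squeeze: 20

```text
t: 48.82
eef_pos: [0.5914, 0.3541, 0.159]
ee_rot: [-3.139, -0.003, 0.132]
force: [0.2, 0.1, -1.7]
width: 0.0454
gripper_force: 20.0
```

```bash
python3 - <<'E'
from h import *
hang(); go(T(H,(.052,.097,.16)),-10.94)
E
```

```text
48.83 [0.5914 0.3541 0.159 ] [-179.86   -0.2     7.58] F [ 0.2  0.1 -1.7] w 45.4 g 20.0
240 sat edges [198 292] grad [(155, -52), (167, 36), (186, 110), (187, 57), (198, -56), (262, 61), (263, 52), (265, -36), (266, -159), (267, -120), (270, 38), (271, 44)]
256 sat edges [198 292] grad [(155, -45), (166, 183), (167, 61), (198, -57), (237, -51), (243, 37), (262, 65), (263, 50), (266, -153), (267, -129), (271, 43)]
272 sat edges [198 291] grad [(165, 43), (166, 159), (167, 58), (198, -63), (199, -36), (262, 71), (263, 38), (265, -38), (266, -152), (267, -120), (270, 40), (271, 44)]
go [ 0.5279 -0.1636  0.16  ] -> [-2.172  8.407 -0.058] turn 3.7
```

```bash
python3 - <<'E'
from h import *
f=cam("wrist"); s=arm.get_state()
for lo,hi in ((202.5,259.8),(199,258.8),(198.7,262.8)): 
    for b in (3,6): tilt(f,s,lo,hi,b)
E
```

```text
theta 90.38567648896066 slip -8.20847993491177 b 3
theta 91.24465088568225 slip -14.238380931962745 b 6
theta 88.60225618610313 slip -6.078639410124145 b 3
theta 89.45198331742307 slip -11.672811935856705 b 6
theta 87.43917694063906 slip -9.283437064529119 b 3
theta 88.32297217815874 slip -14.575026160545374 b 6
```

Call:
jog_arm:
  deltas:
    - [[-0.1,0.2,-0.1,0.3],[-0.3,0.8,-0.3,0.8],[-0.6,1.6,-0.3,1.3],[-0.9,2.5,-0.3,1.8],[-1.2,3.4,-0.3,2.3],[-1.5,4.3,-0.3,2.8],[-1.8,5.2,-0.3,3.3],[-2.0,6.1,-0.3,3.7]]

```text
t: 49.92
eef_pos: [0.5181, -0.0276, 0.1743]
ee_rot: [3.141, 0.0, -0.193]
force: [0.8, 0.3, -0.2]
width: 0.0456
gripper_force: 20.0
```

```bash
python3 - <<'E'
from h import *
st(); go(T(H,(.052,0.097,.11)),-10.94)
E
```

```text
49.92 [ 0.5181 -0.0276  0.1743] [ 1.7999e+02  3.0000e-02 -1.1070e+01] F [ 0.8  0.3 -0.2] w 45.6 g 20.0
go [ 0.5279 -0.1636  0.11  ] -> [0.595 2.193 1.072] turn -0.03
```

Call:
jog_arm:
  deltas:
    - [[0.15,0.5,0,0],[0.35,1.1,0,0],[0.55,1.7,0,0],[0.6,2.1,0.1,0],[0.6,2.19,0.4,0],[0.6,2.19,0.8,0],[0.6,2.19,1.08,0],[0.6,2.19,1.08,0]]

```text
t: 50.92
eef_pos: [0.5283, -0.1615, 0.1081]
ee_rot: [3.141, 0.004, -0.192]
force: [0.3, -0.3, -0.2]
width: 0.046
gripper_force: 20.0
```

Call:
jog_arm:
  deltas:
    - [[0,0,0.03,0],[0,0,0.06,0],[0,0,0.06,0]]

```text
t: 51.3
eef_pos: [0.5303, -0.1611, 0.1063]
ee_rot: [-3.141, -0.001, -0.191]
force: [0.3, -0.2, 0.3]
width: 0.0456
gripper_force: 20.0
```

Call:
jog_arm:
  deltas:
    - [[0,0,0.03,0],[0,0,0.05,0],[0,0,0.05,0]]

```text
t: 51.68
eef_pos: [0.5303, -0.1612, 0.103]
ee_rot: [3.142, -0.0, -0.191]
force: [-0.1, 0.1, 1.1]
width: 0.0457
gripper_force: 20.0
```

Call:
jog_arm:
  deltas:
    - [[0,0,0.03,0],[0,0,0.05,0],[0,0,0.05,0]]

```text
t: 52.05
eef_pos: [0.5327, -0.1616, 0.1025]
ee_rot: [3.141, -0.005, -0.189]
force: [0.5, -0.3, 14.3]
width: 0.0457
gripper_force: 20.0
```

Call:
jog_arm:
  deltas:
    - [[0,0,0.02,0],[0,0,0.03,0],[0,0,0.03,0]]

```text
t: 52.42
eef_pos: [0.5343, -0.1618, 0.102]
ee_rot: [3.141, -0.009, -0.189]
force: [1.4, -0.5, 20.4]
width: 0.0456
gripper_force: 20.0
```

Call:
jog_arm:
  deltas:
    - [[0,0,-0.03,0],[0,0,-0.06,0],[0,0,-0.06,0],[0,0,-0.06,0]]
  squeeze: 4

```text
t: 52.92
eef_pos: [0.5301, -0.1612, 0.1017]
ee_rot: [3.141, 0.0, -0.191]
force: [0.3, -0.2, 2.2]
width: 0.0457
gripper_force: 4.0
```

Call:
jog_arm:
  deltas:
    - [[0,0,-0.02,0],[0,0,-0.02,0],[0,0,-0.02,0]]

```text
t: 53.3
eef_pos: [0.53, -0.1611, 0.1027]
ee_rot: [3.142, 0.0, -0.191]
force: [0.4, -0.2, -1.4]
width: 0.0456
gripper_force: 4.0
```

Call:
jog_arm:
  deltas:
    - [[0,0,0,0],[0,0,0,0],[0,0,0,0],[0,0,-0.3,0],[0,0,-0.8,0],[0,0,-1.4,0],[0,0,-1.5,0]]
  grip: 62

```text
t: 54.18
eef_pos: [0.5317, -0.1613, 0.1957]
ee_rot: [-3.141, -0.005, -0.191]
force: [-0.4, 0.1, -0.0]
width: 0.062
gripper_force: 0.0
```

Call:
jog_arm:
  deltas:
    - [[0.1,-0.6,0,0],[0.2,-1.5,0,0],[0.3,-2.4,0,0],[0.4,-3.3,0,0],[0.5,-4.2,0,0],[0.5,-4.8,0,0],[0.5,-4.8,0,0]]

```text
t: 55.05
eef_pos: [0.6143, 0.1182, 0.1916]
ee_rot: [3.141, 0.001, -0.188]
force: [-0.4, -0.9, -0.2]
width: 0.0619
gripper_force: 0.0
```

```bash
python3 - <<'E'
from h import *
st()
f=cam("scene"); t=cam("top"); np.save("s4.npy",f,allow_pickle=True); np.save("t4.npy",t,allow_pickle=True)
tiles(t)
hsv=cv2.cvtColor(f["img"],cv2.COLOR_RGB2HSV)
# back face of each tile: sample V along tile vertical line (grey, shaded) and just outside
for y,x in ((-.0935,.052),(.0025,.052),(.0985,.052)):
    rows=[]
    for z in (.12,.1,.08,.06,.04,.03):
        rows.append([int(hsv[int(round(v)),int(round(u)),2]) for u,v in (pix(f,T(H,(x+.009,y+dy,z))) for dy in (-.035,-.018,-.009,0,.009,.018,.035))])
    print(y,rows)
L=np.r_[0.495,0.018,-np.pi/2]
m=((hsv[...,0]>15)&(hsv[...,0]<32)&(hsv[...,1]>60)&(hsv[...,2]>170))
E
```

```text
55.05 [0.6143 0.1182 0.1916] [ 1.7996e+02  7.0000e-02 -1.0780e+01] F [-0.4 -0.9 -0.2] w 61.9 g 0.0
-0.0935 [[233, 233, 233, 199, 244, 243, 244], [231, 232, 231, 183, 243, 242, 242], [230, 231, 231, 233, 245, 242, 242], [230, 231, 231, 234, 171, 243, 242], [232, 230, 231, 231, 184, 243, 242], [231, 231, 231, 231, 238, 245, 242]]
0.0025 [[249, 156, 154, 134, 146, 196, 245], [238, 159, 149, 158, 156, 144, 141], [243, 158, 158, 157, 158, 157, 158], [245, 154, 157, 144, 154, 160, 166], [242, 215, 146, 203, 201, 246, 244], [241, 249, 231, 251, 250, 247, 242]]
0.0985 [[208, 166, 167, 142, 143, 214, 143], [224, 155, 155, 145, 156, 172, 120], [235, 155, 155, 156, 157, 148, 94], [227, 153, 142, 153, 156, 145, 149], [246, 147, 158, 152, 150, 154, 244], [245, 241, 239, 239, 240, 237, 231]]
```

The first tile no longer shows at its place: no shaded face at y -93. It may have been knocked, so I'll find where it went by image difference against the earlier frame.

```bash
python3 - <<'E'
from h import *
f=np.load("s4.npy",allow_pickle=True).item()
for ref in ("scene0","s3"):
    a=np.load(ref+".npy",allow_pickle=True).item()["img"].astype(int)
    d=(np.abs(cv2.blur(f["img"],(1,1)).astype(int)-a).max(2)>40).astype(np.uint8)
    n,l,s,c=cv2.connectedComponentsWithStats(cv2.morphologyEx(d,cv2.MORPH_CLOSE,np.ones((3,3))))
    for i in range(1,n):
        if s[i,4]>25: print(ref,s[i].tolist(),np.round(c[i]),np.round(inv(H,pt(f,*c[i],.03))*1000))
H3=f["img"][185:250,165:270].max(2)
for r in range(0,65,2): print("%3d "%(185+r)+"".join(".:-=+*#%@"[::-1][min(8,int(v)//29)] for v in H3[r,::1]))
E
```

```text
scene0 [28, 0, 124, 220, 9207] [ 99. 117.] [-609. -226.   30.]
scene0 [219, 0, 8, 32, 150] [223.  16.] [-920.  509.   30.]
scene0 [287, 0, 89, 46, 1849] [340.  18.] [-629.  990.   30.]
scene0 [118, 32, 266, 195, 14349] [274. 117.] [-254.  397.   30.]
scene0 [193, 44, 13, 22, 76] [201.  55.] [-731.  299.   30.]
scene0 [160, 54, 45, 46, 364] [172.  79.] [-656.  123.   30.]
scene0 [11, 95, 41, 32, 825] [ 30. 111.] [-778. -460.   30.]
scene0 [280, 132, 14, 6, 29] [288. 134.] [-149.  399.   30.]
scene0 [243, 149, 67, 58, 1797] [277. 177.] [  7. 253.  30.]
scene0 [351, 149, 14, 12, 62] [359. 154.] [ 73. 589.  30.]
scene0 [214, 189, 50, 30, 538] [235. 203.] [29. 61. 30.]
scene0 [208, 229, 30, 24, 400] [223. 240.] [140. -46.  30.]
s3 [182, 0, 13, 32, 97] [188.   9.] [-1045.   384.    30.]
s3 [307, 0, 17, 10, 98] [317.   4.] [-772.  956.   30.]
s3 [287, 0, 89, 48, 1267] [346.  22.] [-593. 1001.   30.]
s3 [210, 25, 174, 148, 5432] [320. 102.] [-227.  610.   30.]
s3 [191, 26, 7, 15, 55] [193.  33.] [-877.  333.   30.]
s3 [336, 49, 19, 7, 34] [345.  52.] [-423.  874.   30.]
s3 [165, 72, 32, 23, 
[... 3186 characters left out ...]
.....:##*+++++++++++++++++++++++++++++++
239 ++++++++++++++++++*#%-...::.::::::::.......:=-:........................:#*+++++++++++++++++++++++++++++++
241 +++++++++++++++++++*#%:...:.::::::.....:+*#-...........................+*++++++++++++++++++++++++++++++++
243 ++++++++++++++++++++*#%-......:....:+*##%%%%=.....................:*#*+++++++++++++++++++++++++++++++++++
245 +++++++++++++++++++++*#%:......-+*#%#%%%#*+++-.......:........:*#*+++++++++++++++++++++++++++++++++++++++
247 +++++++++++++++++++++++#%:.-+*#%%%%%#*++++++++:............*#*+++++++++++++++++++++++++++++++++++++++++++
249 +++++++++++++++++++++++=*###%%%%#*+++++++++++++........*#*+++++++++++++++++++++++++++++++++++++++++++++++
```

The first tile has been knocked off the back edge of the hearth, and is now at about scene pixels (208-238, 229-253). I'll measure it from both cameras.

```bash
python3 - <<'E'
from h import *
t=np.load("t4.npy",allow_pickle=True).item()
u,v=np.round(pix(t,T(H,(.13,-.046,.02)))).astype(int); print(u,v)
W=t["img"][v-20:v+16,u-35:u+30].max(2)
for r in range(W.shape[0]): print("%3d %3d "%(v-20+r,u-35)+"".join("@%#*+=-:."[min(8,int(x)//29)] for x in W[r]))
f=np.load("s4.npy",allow_pickle=True).item()
g=f["img"][225:256,200:245].max(2)
for r in range(g.shape[0]): print("%3d 200 "%(225+r)+" ".join("%2d"%(int(x)//10) for x in g[r]))
E
```

```text
323 188
168 288 +++++++++++++++++++++++++++++++++++++++++++++++++++++++++++++++++
169 288 +++++++++++++++++++++++++++++++++++++++++++++++++++++++++++++++++
170 288 +++++++++++++++++++++++++++++++++++++++++++++++++++++++++++++++++
171 288 +++++++++++++++++++++++++++++++++++++++++++++++++++++++++++++++++
172 288 +++++++++++++++++++++++++++++++++++++++++++++++++++++++++++++++++
173 288 +++++++++++++++++++++++++++++++++++++++++++++++++++++++++++++++++
174 288 +++++++++++++++++++++++++++++++++++++++++++++++++=++++++++++++++=
175 288 ++++++++++++++++++=++++++=+++===+=+==++=+===++=+++++=++++++++++++
176 288 =+====+===+=+===+=====+++++=++=++++=++=++++++++++++++++++++++++++
177 288 ===+=+=====+======+====++++++++++++++++++++++++++++++++++++++++++
178 288 =+++++++++++++++++++-::---==+++++++++++++++++++++++++++++++++++++
179 288 ++++++++++++++++++*+-.....::----===++++++++++++++++++++++++++++++
180 288 +++++++++++++++++***-..........:::---===+++++++++++++++++++++++++
181 288 ++++++++++++++=++*#*-................::---==+++++++++++++++++++++
182 288 +++++++++++=+=++****:.....................::----
[... 5304 characters left out ...]
13 13 13 13 13 13 14 13 13 12 12 23 25 23 11  6 10 13 12 12 12 12 13 13 13 13 13 13 13 12 12 12 12 12 12 12 12 12 11 12 12 12 13
252 200 13 13 12 13 13 13 13 14 13 13 13 13 13 15 11  6 11 13 13 12 12 12 12 13 13 13 13 13 13 13 12 12 12 12 12 12 12 12 12 12 11 12 13 13 13
253 200 13 13 13 13 13 13 13 13 12 13 13 13 13 13 13 13 13 12 12 12 12 13 13 13 13 13 13 13 13 12 12 12 12 12 12 12 12 12 12 12 12 13 13 13 13
254 200 13 13 13 13 13 13 13 13 13 13 13 14 13 13 13 12 12 12 12 12 13 13 13 13 13 13 13 12 12 12 12 12 12 12 12 12 12 12 12 12 13 13 13 13 13
255 200 13 13 13 13 13 13 12 13 13 14 13 13 13 13 12 12 12 12 12 13 13 13 13 13 13 13 12 12 12 12 12 12 12 12 12 12 12 12 12 13 13 13 13 13 12
```

The top view shows a bright broad face from (308,178) to (337,193) with a grey side band beneath it. So the tile seems to lean on the hearth's back rim at a tilt. I'll fit its 6-D pose from the corners in both views.

```bash
python3 - <<'E'
from h import *
from scipy.optimize import least_squares
t=np.load("t4.npy",allow_pickle=True).item(); f=np.load("s4.npy",allow_pickle=True).item()
# face corners in tile frame (length x, width y): lowL lowR upR upL ; L=+hearth y
P=np.array([(46,23,9),(-46,23,9),(-46,-23,9),(46,-23,9)])/1000
UT=np.array([(308,177.7),(337.3,183.2),(337.3,193),(308,187.8)])
US=np.array([(236.7,239.6),(213.8,252),(208.6,240.3),(232.5,229.3)])
Rh=R.from_euler("z",H[2])
def W(q): return (Rh*R.from_rotvec(q[3:])).apply(P)+Rh.apply(q[:3])+np.r_[H[:2],0]
def res(q):
    w=W(q); return np.r_[(np.array([pix(t,p) for p in w])-UT).ravel(),(np.array([pix(f,p) for p in w])-US).ravel()]
best=None
for al in (20,45,65):
    r0=R.from_euler("x",0)
    # tile x->hearth y, tile y-> (+x,down), z->up,+x
    a=np.radians(al); M=np.array([[0,np.cos(a),np.sin(a)],[1,0,0],[0,-np.sin(a),np.cos(a)]])
    if np.linalg.det(M)<0: M[:,0]*=-1; 
    q0=np.r_[.13,-.046,.02,R.from_matrix(M).as_rotvec()]
    r=least_squares(res,q0)
    if best is None or r.cost<best.cost: best=r
q=best.x; M=R.from_rotvec(q[3:]).as_matrix()
print("cost",best.cost,np.round(best.fun,1)); print("centre hearth mm",np.round(q[:3]*1000,1)); print(np.round(M,2))
w=W(q); print(np.round([inv(H,p)*1000 for p in w],0))
E
```

```text
cost 0.6218857361169124 [ 0.3  0.2 -0.1  0.1 -0.  -0.  -0.2 -0.3  0.3  0.5  0.  -0.1  0.1  0.1
 -0.4 -0.6]
centre hearth mm [142.8 -44.7  29.9]
[[ 0.    0.74 -0.68]
 [ 1.    0.    0.01]
 [ 0.01 -0.68 -0.74]]
[[154.   1.   8.]
 [153. -91.   7.]
 [120. -91.  39.]
 [120.   1.  39.]]
```

The fit shows the tile leaning at about 43° on the hearth's back rim. Its upper edge is at hearth x 120, the lower outer edge at x 154, and y runs from -91 to 1. I'll use a finger to tip its upper edge outward, so it topples flat onto the bench behind the hearth.

```bash
python3 - <<'E'
from h import *
print(T(H,(.1475,-.066,.04))); go(T(H,(.1475,-.066,.19)),-100.94)
f=np.load("top0.npy",allow_pickle=True).item()
for u,v in ((428,108),(427,178),(540,170),(345,205)): print(np.round(inv(H,pt(f,u/1.5,v/1.5,.0 if v>150 else .05))*1000))
E
```

```text
[ 0.59074027 -0.3417241   0.04      ]
go [ 0.5907 -0.3417  0.19  ] -> [1.065 7.562 0.04 ] turn 18.01
[461. 132.  50.]
[329. 107.   0.]
[ 389. -127.    0.]
[240. 267.   0.]
```

Call:
jog_arm:
  deltas:
    - [[0.1,0.6,0,2],[0.25,1.5,0,4],[0.4,2.4,0,6],[0.55,3.4,0,8],[0.7,4.4,0,10],[0.85,5.4,0,12],[1.0,6.4,0,14],[1.07,7.2,0,16]]
  grip: 87

```text
t: 56.15
eef_pos: [0.5937, -0.3239, 0.1928]
ee_rot: [3.141, 0.0, -1.595]
force: [0.9, 1.0, -0.4]
width: 0.0869
gripper_force: 0.0
```

```bash
python3 - <<'E'
from h import *
s=st(); print(inv(H,s["eef_pos"])); go(T(H,(.1475,-.066,.043)),-100.94)
E
```

```text
56.15 [ 0.5937 -0.3239  0.1928] [179.98   0.   -91.41] F [ 0.9  1.  -0.4] w 86.9 g 0.0
[ 0.14699303 -0.04795307  0.19280644]
go [ 0.5907 -0.3417  0.043 ] -> [0.298 0.041 2.497] turn 1.91
```

Call:
jog_arm:
  deltas:
    - [[0.3,0.04,0,1.91],[0.3,0.04,0.3,1.91],[0.3,0.04,0.9,1.91],[0.3,0.04,1.5,1.91],[0.3,0.04,2.0,1.91],[0.3,0.04,2.4,1.91],[0.3,0.04,2.52,1.91],[0.3,0.04,2.52,1.91]]

```text
t: 57.15
eef_pos: [0.5923, -0.3381, 0.0414]
ee_rot: [3.141, 0.0, -1.752]
force: [-0.7, -0.5, -0.0]
width: 0.0872
gripper_force: 0.0
```

Call:
jog_arm:
  deltas:
    - [[0,-0.1,0,0],[0,-0.2,0,0],[0,-0.3,0,0],[0,-0.4,0,0],[0,-0.5,0,0],[0,-0.6,0,0],[0,-0.7,0,0],[0,-0.8,0,0]]

```text
t: 58.15
eef_pos: [0.6443, -0.3486, 0.0466]
ee_rot: [-3.133, -0.002, -1.752]
force: [-2.1, 0.9, 18.4]
width: 0.0869
gripper_force: 9.8
```

```bash
python3 - <<'E'
from h import *
s=st(); print(inv(H,s["eef_pos"]))
w=cam("wrist"); np.save("w7.npy",w,allow_pickle=True)
hsv=cv2.cvtColor(w["img"],cv2.COLOR_RGB2HSV)
im=hsv[100:290:5,100:420:4]
for i,r in enumerate(im): print("%3d "%(100+5*i)+"".join("T" if (p[1]<62 and p[2]>200) else "t" if (p[1]<62 and p[2]>120) else "o" if p[2]<90 else "." for p in r))
E
```

```text
58.15 [ 0.6443 -0.3486  0.0466] [-1.7949e+02 -1.3000e-01 -1.0038e+02] F [-2.1  0.9 18.4] w 86.9 g 9.8
[ 0.2013708  -0.06258353  0.04659403]
100 .......................................................................oooo..TT.
105 .......................................................................ooooo.TTT
110 .......................................................................oooo..TTT
115 .......................................................................oooo..TTT
120 .......................................................................oooo..TTT
125 .......................................................................oooo..TTT
130 .......................................................................ooo...TTT
135 .......................................................................ooo..tTTT
140 .......................................................................ooo..TTTT
145 ......................................................................oooo..TTTT
150 ......................................................................oooo..TTTT
155 .....................
[... 1569 characters left out ...]
ooTTttttoootoooooooo
250 oooooooo.......toooooooooooooooo.....................tttTooooottttt..ootoooooooo
255 ooo...oo........ooooooooooooooooo....................tttToooooottttt...to...oooo
260 oo.....t.......oooooooooooo.oooooooooooooooooooooo.ottttt.oooooot.tt.........ooo
265 oo..oo....ooooooooooooooooo.ooooooo..oo..oo..oo..o..ttttttooooooooooo........ooo
270 oo..ottttttttttttt............................................ttttttttttttt..ooo
275 oo..ttttttttttttttttttttttttttttttttttttttttttttttttttttttttttttttttttttttt..ooo
280 oo..ttttttttttttttttttttttttttttttttttttttttttttttttttttttttttttttttttttttt..ooo
285 oo...o..t..tttttttttttttttttttttttttttttttttttttttttttttttttttttttttt.t......ooo
```

The finger is now on top of the tile, which stands on its long side. I'll lift and measure.

Call:
jog_arm:
  deltas:
    - [[0,0,-0.15,0],[0,0,-0.4,0],[0,0,-1.0,0],[0,0,-1.8,0],[0,0,-2.5,0],[0,0,-2.5,0]]

```text
t: 58.95
eef_pos: [0.6418, -0.3481, 0.1974]
ee_rot: [-3.134, -0.002, -1.754]
force: [-0.3, 0.8, -0.7]
width: 0.0873
gripper_force: 0.0
```

```bash
cat >> h.py <<'E'
def edges(w,rows=(),cols=(),smax=62,vmin=110):
    hsv=cv2.cvtColor(w["img"],cv2.COLOR_RGB2HSV); v=hsv[...,2].astype(int); m=(hsv[...,1]<smax)&(v>vmin)
    for r in rows: print("row",r,[(int(c)+1,"in" if m[r,c+1] else "out") for c in np.flatnonzero(np.diff(m[r].astype(int)))],"V",[(c,int(v[r,c])) for c in range(200,360,8)])
    for c in cols: print("col",c,[(int(r)+1,"in" if m[r+1,c] else "out") for r in np.flatnonzero(np.diff(m[:,c].astype(int)))])
E
python3 - <<'E'
from h import *
s=st(); print(inv(H,s["eef_pos"]))
w=cam("wrist"); np.save("w8.npy",w,allow_pickle=True)
hsv=cv2.cvtColor(w["img"],cv2.COLOR_RGB2HSV)
im=hsv[90:270:4,250:400:2]
for i,r in enumerate(im): print("%3d "%(90+4*i)+"".join("T" if (p[1]<62 and p[2]>200) else "t" if (p[1]<62 and p[2]>120) else "o" if p[2]<90 else "." for p in r))
E
```

```text
58.95 [ 0.6418 -0.3481  0.1974] [-1.7955e+02 -9.0000e-02 -1.0047e+02] F [-0.3  0.8 -0.7] w 87.3 g 0.0
[ 0.19887745 -0.06256759  0.19743471]
 90 ...........................................................................
 94 ...........................................................................
 98 .........................................oooooooooooooooooooo..............
102 .........................................ooo..TTTtTTTTtTTTTTTTTTT...ooooooo
106 .........................................ooo..TTTTTTTTTTTTTTTTTTTTTTTTTTTTT
110 .........................................ooo..TTTTTTTTTTTTTTTTTTTTTTTTTTTTT
114 .........................................ooo..TTTTTTTTTTTTTTTTTTTTTTTTTTTTT
118 ........................................oooo.tTTTTTTTTTTTTTTTTTTTTTTTTTTTTT
122 ........................................oooo.TTTTTTTTTTTTTTTTTTTTTTTTTTTTTT
126 ........................................oooo.TTTTTTTTTTTTTTTTTTTTTTTTTTTTTT
130 ........................................oooo.TTTTTTTTTTTTTTTTTTTTTTTTTTTTTT
134 ........................................oooo.TTTTTTTTTTTTTTTTTTTTTTTTTTTTTT

[... 1939 characters left out ...]
.....tTTTTTTt........ooo.oooootttttttttttTTTTttttttttttt....
238 ....................................ooo.ooooootttttttttttTTTttt..tttttooooo
242 ooo................................ooooooooooootttttttttt.tTttt..tttt.ooooo
246 ooo.ooo............................oooooooooooootttttttttt...ttttttttoooooo
250 oooooooo...........................oooooooooooooottttttttt.....ttttttoooooo
254 oooooooooooooooooooooooooooooooooooooo.ooooooooooo.ttttttt.......tttoo.....
258 oooooooo..o...oo...o...............ooo.ooooooooooooottttt...........o......
262 oooooooo..................o...oooooooottooooooooooooot............ooooo.o..
266 ooooooooooooooooooooooooooooooooooooooooooooooooooooooooooooooooooooo......
```

The tile stands on its long side. Its top face spans columns 294-310 at row 157 and 291-306 at row 235. I'll convert that.

```bash
python3 - <<'E'
from h import *
w=np.load("w8.npy",allow_pickle=True).item()
for u,v in ((294,156),(310,156),(290.5,236),(305,236)): print(np.round(inv(H,pt(w,u,v,.046,True))*1000,1))
print("rim",[np.round(inv(H,pt(w,u,v,.03,True))*1000,1) for u,v in ((342,120),(334,180),(331,215))])
E
```

```text
[158.9 -88.6  46. ]
[141.7 -89.   46. ]
[158.5   4.5  46. ]
[141.5   4.5  46. ]
rim [array([ 103.9, -128.3,   30. ]), array([108.9, -58.9,  30. ]), array([108.7, -15.5,  30. ])]
```

```bash
python3 - <<'E'
from h import *
go(T(H,(.1775,-.042,.035)),-100.94)
E
```

```text
go [ 0.6247 -0.3239  0.035 ] -> [-0.338  0.344  2.658] turn 0.09
```

Call:
jog_arm:
  deltas:
    - [[-0.2,0.2,0.3,0.1],[-0.34,0.34,0.8,0.1],[-0.34,0.34,1.4,0.1],[-0.34,0.34,2.0,0.1],[-0.34,0.34,2.4,0.1],[-0.34,0.34,2.64,0.1],[-0.34,0.34,2.64,0.1],[-0.34,0.34,2.64,0.1]]

```text
t: 60.0
eef_pos: [0.6241, -0.3236, 0.0343]
ee_rot: [-3.14, -0.0, -1.762]
force: [0.1, 0.2, 0.1]
width: 0.0869
gripper_force: 0.0
```

Call:
jog_arm:
  deltas:
    - [[0,-0.07,0,0],[0,-0.14,0,0],[0,-0.21,0,0],[0,-0.28,0,0],[0,-0.35,0,0],[0,-0.42,0,0],[0,-0.5,0,0],[0,-0.58,0,0]]

```text
t: 61.0
eef_pos: [0.658, -0.33, 0.0333]
ee_rot: [3.142, -0.0, -1.763]
force: [0.3, 0.3, -1.4]
width: 0.0873
gripper_force: 0.0
```

Call:
jog_arm:
  deltas:
    - [[0,0,0,0],[0,0,-0.5,0],[0,0,-1.1,0],[0,0,-1.7,0],[0,0,-2.3,0],[0,0,-2.5,0],[0,0,-2.5,0]]

```text
t: 61.88
eef_pos: [0.6579, -0.33, 0.184]
ee_rot: [-3.14, 0.0, -1.763]
force: [0.7, 0.3, -1.1]
width: 0.0871
gripper_force: 0.0
```

```bash
python3 - <<'E'
from h import *
s=st(); print(inv(H,s["eef_pos"]))
w=cam("wrist"); np.save("w9.npy",w,allow_pickle=True)
hsv=cv2.cvtColor(w["img"],cv2.COLOR_RGB2HSV)
im=hsv[90:270:4,200:350:2]
for i,r in enumerate(im): print("%3d "%(90+4*i)+"".join("T" if (p[1]<62 and p[2]>200) else "t" if (p[1]<62 and p[2]>120) else "o" if p[2]<90 else "." for p in r))
E
```

```text
61.88 [ 0.6579 -0.33    0.184 ] [-1.7991e+02  1.0000e-02 -1.0099e+02] F [ 0.7  0.3 -1.1] w 87.1 g 0.0
[ 0.21120435 -0.04171619  0.18404849]
 90 .......................................................................oooo
 94 .......................................................................oooo
 98 .......................................................................oooo
102 .......................................................................oooo
106 .......................................................................oooo
110 .......................................................................oooo
114 .......................................................................oooo
118 .......................................................................oooo
122 .......................................................................oooo
126 .......................................................................oooo
130 .......................................................................oooo
134 ...............................TTTTTTTTTTTTTTTTTTTt....................oooo

[... 1939 characters left out ...]
..................................................ooooottttt
238 .................................................................ooooootttt
242 .....................oooooo.................................oooooooooooottt
246 ...............ooo.oooooooooooo.............................ooooooooooooott
250 ..............oooooooooooooooooo............................oooooooooooooot
254 ..............ooooooooooooooooooooooooooooooooooooooooooooooooooooooooooooo
258 ..............oooooooooooooooooo.............................oooooooooooooo
262 ...............ooooooooooooooooo.o............ooo..oo..oooooooooooooooooooo
266 oo.............oooooooooooooooooooooooooooooooooooooooooooooooooooooooooooo
```

The tile is flat now, at columns 260-301 and rows 133-213. I'll measure it.

```bash
python3 - <<'E'
from h import *
w=np.load("w9.npy",allow_pickle=True).item()
c=[inv(H,pt(w,u,v,.018,True))*1000 for u,v in ((260.7,133),(301,133),(260,213),(299.7,213))]
print(np.round(c,1)); m=np.mean(c,0)/1000; d=c[2]-c[0]+c[3]-c[1]; print(m, "ang",np.degrees(np.arctan2(-d[0],d[1])), np.hypot(*d[:2])/2)
go(T(H,(m[0],m[1]+.034,.09)),-100.94); go(T(H,(m[0],m[1]+.034,.006)),-100.94)
E
```

```text
[[205.2 -89.8  18. ]
 [161.  -90.3  18. ]
 [205.7   3.1  18. ]
 [158.9   3.3  18. ]]
[ 0.18271845 -0.04343245  0.018     ] ang 0.5144174472958049 93.2282163268464
go [ 0.6361 -0.2929  0.09  ] -> [-0.534  0.464  1.543] turn -0.01
go [ 0.6361 -0.2929  0.006 ] -> [-0.534  0.463  2.943] turn -0.01
```

Call:
jog_arm:
  deltas:
    - [[-0.25,0.2,0.2,0],[-0.53,0.46,0.7,0],[-0.53,0.46,1.3,0],[-0.53,0.46,1.9,0],[-0.53,0.46,2.4,0],[-0.53,0.46,2.75,0],[-0.53,0.46,2.92,0],[-0.53,0.46,2.92,0]]
  grip: 60

```text
t: 62.92
eef_pos: [0.6357, -0.2933, 0.0067]
ee_rot: [3.139, -0.0, -1.763]
force: [0.1, -0.1, 0.1]
width: 0.0602
gripper_force: 0.0
```

Call:
jog_arm:
  deltas:
    - [[0,0,0,0],[0,0,0,0],[0,0,0,0],[0,0,0,0]]
  grip: 30
  squeeze: 12

```text
t: 63.42
eef_pos: [0.6373, -0.2936, 0.0092]
ee_rot: [-3.14, -0.0, -1.762]
force: [-0.5, 1.2, 5.4]
width: 0.0461
gripper_force: 12.0
```

Call:
jog_arm:
  deltas:
    - [[0,0,-0.3,0],[0,0,-0.9,0],[0,0,-1.6,0],[0,0,-2.3,0],[0,0,-3.0,0],[0,0,-3.3,0]]

```text
t: 64.18
eef_pos: [0.6375, -0.2939, 0.2103]
ee_rot: [-3.137, -0.0, -1.762]
force: [0.5, 0.9, -1.0]
width: 0.0458
gripper_force: 12.0
```

```bash
python3 - <<'E'
from h import *
s=st(); go(T(B,(-.0225,0,.19)),7.6)
E
```

```text
64.17 [ 0.6375 -0.2939  0.2103] [-1.7973e+02 -2.0000e-02 -1.0098e+02] F [ 0.5  0.9 -1. ] w 45.8 g 12.0
go [0.5287 0.272  0.19  ] -> [-8.914  3.577  0.319] turn -21.72
```

Call:
jog_arm:
  deltas:
    - [[-0.5,0.2,0,-1.5],[-1.3,0.5,0,-3.3],[-2.1,0.85,0,-5.2],[-2.9,1.2,0,-7.2],[-3.7,1.5,0,-9.2],[-4.6,1.85,0,-11.2],[-5.5,2.2,0,-13.2],[-6.3,2.5,0,-15.2]]

```text
t: 65.18
eef_pos: [0.5603, 0.1079, 0.2061]
ee_rot: [3.141, 0.001, -0.43]
force: [1.5, -0.3, -0.2]
width: 0.0458
gripper_force: 12.0
```

```bash
python3 - <<'E'
from h import *
s=st(); go(T(B,(-.0225,0,.08)),7.6)
E
```

```text
65.17 [0.5603 0.1079 0.2061] [ 1.7998e+02  3.0000e-02 -2.4640e+01] F [ 1.5 -0.3 -0.2] w 45.8 g 12.0
go [0.5287 0.272  0.08  ] -> [-1.618 -2.267  2.102] turn -6.45
```

Call:
jog_arm:
  deltas:
    - [[-0.4,-0.5,0,-2],[-0.9,-1.2,0,-4],[-1.4,-1.9,0,-6],[-1.62,-2.27,0.2,-6.45],[-1.62,-2.27,0.6,-6.45],[-1.62,-2.27,1.2,-6.45],[-1.62,-2.27,1.8,-6.45],[-1.62,-2.27,1.8,-6.45]]

```text
t: 66.18
eef_pos: [0.5289, 0.2685, 0.0949]
ee_rot: [3.138, 0.006, 0.125]
force: [0.5, -0.2, -0.1]
width: 0.046
gripper_force: 12.0
```

```bash
python3 - <<'E'
from h import *
s=st(); print(inv(B,s["eef_pos"])); go(T(B,(-.0225,0,.0217)),7.6)
w=cam("wrist"); edges(w,rows=(150,200),cols=(245,260))
M=R.from_euler("xyz",s["ee_rot"]).as_matrix()
for a in (78,80,82,): print([np.round(pix(w,s["eef_pos"]+M@(np.array([a,y,-9])/1000),True),1).tolist() for y in (-23,23)])
E
```

```text
66.17 [0.5289 0.2685 0.0949] [179.77   0.35   7.15] F [ 0.5 -0.2 -0.1] w 46.0 g 12.0
[-0.0228267  -0.00348089  0.09493127]
go [0.5287 0.272  0.0217] -> [ 0.011 -0.063  1.22 ] turn -0.09
row 150 [(212, 'in'), (301, 'out')] V [(200, 147), (208, 151), (216, 228), (224, 227), (232, 228), (240, 211), (248, 212), (256, 231), (264, 231), (272, 232), (280, 233), (288, 234), (296, 235), (304, 234), (312, 193), (320, 195), (328, 197), (336, 199), (344, 200), (352, 200)]
row 200 [(214, 'in'), (298, 'out')] V [(200, 120), (208, 121), (216, 232), (224, 151), (232, 151), (240, 151), (248, 151), (256, 151), (264, 151), (272, 151), (280, 152), (288, 150), (296, 151), (304, 199), (312, 200), (320, 201), (328, 201), (336, 202), (344, 193), (352, 193)]
col 245 [(107, 'in'), (267, 'out'), (277, 'in'), (290, 'out'), (354, 'in')]
col 260 [(107, 'in'), (267, 'out'), (278, 'in'), (290, 'out'), (354, 'in')]
[[210.2, 108.0], [302.4, 108.1]]
[[210.1, 104.1], [302.5, 104.2]]
[[210.1, 100.1], [302.5, 100.2]]
```

Call:
jog_arm:
  deltas:
    - [[0.02,-0.04,0,-0.09],[0.02,-0.055,0.3,-0.09],[0.02,-0.055,0.6,-0.09],[0.02,-0.055,0.9,-0.09],[0.02,-0.055,1.1,-0.09],[0.02,-0.055,1.2,-0.09],[0.02,-0.055,1.2,-0.09]]

```text
t: 67.1
eef_pos: [0.5317, 0.2741, 0.0263]
ee_rot: [3.141, 0.0, 0.135]
force: [0.3, 0.6, -0.5]
width: 0.0459
gripper_force: 12.0
```

Call:
jog_arm:
  deltas:
    - [[0.08,0,0,0],[0.1,0,-0.12,0],[0.11,0,-0.28,0],[0.21,0,-0.58,0],[0.4,0,-0.825,0],[0.65,0,-1.0,0],[0.96,0,-1.08,0],[1.29,0,-1.09,0]]
  squeeze: 4

```text
t: 68.1
eef_pos: [0.6094, 0.2839, 0.0938]
ee_rot: [3.141, -0.001, 0.135]
force: [-1.1, -2.3, 4.3]
width: 0.0457
gripper_force: 3.9
```

Call:
jog_arm:
  deltas:
    - [[0,0,0,0],[0,0,0,0],[-0.05,0,-0.2,0],[-0.05,0,-0.5,0],[-0.05,0,-0.9,0],[-0.05,0,-1.2,0],[-0.05,0,-1.2,0]]
  squeeze: 20

```text
t: 68.97
eef_pos: [0.6064, 0.2849, 0.1661]
ee_rot: [-3.14, -0.004, 0.135]
force: [0.2, -0.1, -0.5]
width: 0.045
gripper_force: 19.7
```

```bash
python3 - <<'E'
from h import *
s,f=hang()
f2=cam("scene"); np.save("s5.npy",f2,allow_pickle=True); hsv=cv2.cvtColor(f2["img"],cv2.COLOR_RGB2HSV)
for y,x in ((.0025,.052),(.0985,.052)):
    print(y,[[int(hsv[int(round(v)),int(round(u)),2]) for u,v in (pix(f2,T(H,(x+.009,y+dy,z))) for dy in (-.035,-.018,-.009,0,.009,.018,.035))] for z in (.12,.1,.08,.06,.04,.03)])
go(T(H,(.052,-.09,.16)),-10.94)
E
```

```text
68.97 [0.6064 0.2849 0.1661] [-179.88   -0.21    7.73] F [ 0.2 -0.1 -0.5] w 45.0 g 19.7
240 sat edges [214] grad [(167, 43), (175, 123), (176, 73), (213, -41), (236, -38), (266, -139), (267, -105), (271, 44)]
256 sat edges [214] grad [(166, 159), (167, 100), (213, -73), (266, -145), (267, -103), (271, 45)]
272 sat edges [213] grad [(166, 192), (167, 71), (213, -39), (221, -38), (266, -138), (267, -99), (271, 42)]
0.0025 [[250, 158, 157, 136, 149, 201, 246], [240, 161, 148, 155, 160, 148, 144], [244, 158, 159, 160, 159, 159, 161], [246, 157, 159, 145, 157, 163, 168], [243, 216, 148, 205, 204, 249, 244], [242, 250, 232, 252, 251, 248, 243]]
0.0985 [[182, 151, 150, 153, 153, 177, 144], [214, 160, 161, 152, 163, 144, 121], [236, 160, 159, 161, 162, 151, 99], [228, 159, 158, 154, 161, 149, 147], [247, 152, 153, 159, 160, 159, 242], [245, 242, 243, 241, 239, 238, 233]]
go [ 0.4924 -0.3472  0.16  ] -> [-3.272 10.174  0.054] turn 3.73
```

```bash
python3 - <<'E'
from h import *
w=cam("wrist"); s=arm.get_state(); v=w["img"].sum(2).astype(int); hsv=cv2.cvtColor(w["img"],cv2.COLOR_RGB2HSV)
for r in (206,210,214,217,220,230,240,250,258,263): 
    m=hsv[r,:,1]<75; i=np.flatnonzero(m[256:])[0] if m[256] else -1
    L=256; 
    while L>150 and m[L]: L-=1
    Rr=256
    while Rr<360 and m[Rr]: Rr+=1
    print(r,L,Rr,[(c,int(v[r,c])) for c in (216,222,228,240,256,272,284,290)])
M=R.from_euler("xyz",s["ee_rot"]).as_matrix()
for th in (86,90,94,98,102):
  for sl in (-5,-15,-25):
    t=np.radians(th); o=[]
    for a,b in ((80+sl,6),(80+sl,-12),(-12+sl,6)):
        x=a*np.cos(t)+b*np.sin(t); up=-a*np.sin(t)+b*np.cos(t)
        p=[pix(w,s["eef_pos"]+M@(np.array([x,y,-(6+up)])/1000),True) for y in (-23,23)]
        o.append((round(p[0][1],1),round(p[0][0],1),round(p[1][0],1)))
    print(th,sl,o)
E
```

```text
206 256 256 [(216, 326), (222, 345), (228, 526), (240, 532), (256, 537), (272, 547), (284, 535), (290, 520)]
210 256 256 [(216, 480), (222, 492), (228, 673), (240, 541), (256, 541), (272, 552), (284, 720), (290, 708)]
214 256 256 [(216, 509), (222, 494), (228, 702), (240, 501), (256, 468), (272, 483), (284, 547), (290, 701)]
217 218 286 [(216, 511), (222, 475), (228, 470), (240, 471), (256, 472), (272, 474), (284, 462), (290, 700)]
220 214 297 [(216, 716), (222, 472), (228, 473), (240, 473), (256, 472), (272, 475), (284, 472), (290, 699)]
230 217 289 [(216, 206), (222, 471), (228, 472), (240, 476), (256, 472), (272, 475), (284, 471), (290, 703)]
240 183 294 [(216, 122), (222, 471), (228, 470), (240, 419), (256, 470), (272, 474), (284, 473), (290, 491)]
250 150 293 [(216, 144), (222, 471), (228, 473), (240, 416), (256, 474), (272, 470), (284, 471), (290, 475)]
258 179 332 [(216, 131), (222, 476), (228, 475), (240, 472), (256, 475), (272, 473), (284, 474), (290, 472)]
263 180 331 [(216, 154), (222, 588), (228, 472), (240, 477), (256, 474), (272, 474), (284, 474), (290, 473)]
86 -5 [(np
[... 2062 characters left out ...]
5.7), np.float64(286.7)), (np.float64(237.5), np.float64(226.2), np.float64(286.1)), (np.float64(261.4), np.float64(206.3), np.float64(306.8))]
102 -5 [(np.float64(215.2), np.float64(228.2), np.float64(284.0)), (np.float64(236.5), np.float64(228.5), np.float64(283.7)), (np.float64(244.5), np.float64(212.3), np.float64(300.6))]
102 -15 [(np.float64(217.3), np.float64(227.1), np.float64(285.2)), (np.float64(239.4), np.float64(227.4), np.float64(284.8)), (np.float64(249.8), np.float64(209.5), np.float64(303.6))]
102 -25 [(np.float64(219.6), np.float64(225.8), np.float64(286.5)), (np.float64(242.6), np.float64(226.2), np.float64(286.1)), (np.float64(255.8), np.float64(206.2), np.float64(307.0))]
```

The tile hangs upright but gripped near its middle: the lower edge is about 67 px wide, so it slid roughly 40 mm through the pads. Its foot is about 35 mm below the TCP. I'll carry it high over the standing tiles to hearth y -120, so the gripper body stays clear of them.

Call:
jog_arm:
  deltas:
    - [[0,0,-0.4,0],[-0.1,0.3,-0.9,0.3],[-0.3,0.9,-1.1,0.8],[-0.6,1.8,-1.1,1.4],[-0.9,2.7,-1.1,2],[-1.2,3.6,-1.1,2.6],[-1.5,4.5,-1.1,3.2],[-1.8,5.4,-1.1,3.73]]

```text
t: 70.12
eef_pos: [0.5408, -0.0532, 0.2287]
ee_rot: [3.141, 0.001, -0.192]
force: [1.5, 0.1, -0.1]
width: 0.0453
gripper_force: 19.7
```

```bash
python3 - <<'E'
from h import *
st(); go(T(H,(.052,-.12,.09)),-10.94)
E
```

```text
70.12 [ 0.5408 -0.0532  0.2287] [ 1.7997e+02  8.0000e-02 -1.1020e+01] F [ 1.5  0.1 -0.1] w 45.3 g 19.7
go [ 0.4867 -0.3766  0.09  ] -> [0.148 5.463 2.314] turn -0.02
```

Call:
jog_arm:
  deltas:
    - [[0.02,0.7,0,0],[0.04,1.6,0,0],[0.07,2.5,0,0],[0.1,3.4,0,0],[0.13,4.3,0,0],[0.15,5.1,0,0],[0.15,5.46,0.3,0],[0.15,5.46,0.8,0]]

```text
t: 71.12
eef_pos: [0.488, -0.3762, 0.18]
ee_rot: [-3.141, 0.0, -0.193]
force: [-0.3, -0.2, -0.8]
width: 0.0449
gripper_force: 19.7
```

Call:
jog_arm:
  deltas:
    - [[0,0,0.5,0],[0,0,0.9,0],[0,0,1.2,0],[0,0,1.2,0]]

```text
t: 71.62
eef_pos: [0.487, -0.3736, 0.1068]
ee_rot: [-3.14, 0.005, -0.191]
force: [-1.3, -0.5, -0.7]
width: 0.045
gripper_force: 19.7
```

Call:
jog_arm:
  deltas:
    - [[0,0,0.08,0],[0,0,0.16,0],[0,0,0.24,0],[0,0,0.32,0],[0,0,0.4,0],[0,0,0.4,0]]

```text
t: 72.38
eef_pos: [0.4882, -0.3747, 0.085]
ee_rot: [-3.141, 0.001, -0.191]
force: [0.4, -0.6, -0.7]
width: 0.0452
gripper_force: 19.7
```

```bash
python3 - <<'E'
from h import *
s=st(); print(inv(H,s["eef_pos"]))
w=cam("wrist"); hsv=cv2.cvtColor(w["img"],cv2.COLOR_RGB2HSV); v=w["img"].sum(2).astype(int)
f=cam("scene"); np.save("s6.npy",f,allow_pickle=True)
g=f["img"].max(2)
for r in range(205,246): print("%3d "%r+"".join("@%#*+=-:."[min(8,int(x)//29)] for x in g[r,175:235]))
print(np.round([pix(f,T(H,(.061,y,z))) for y in (-.143,-.097) for z in (.03,.05,.122)],0).tolist())
E
```

```text
72.38 [ 0.4882 -0.3747  0.085 ] [-1.7999e+02  5.0000e-02 -1.0940e+01] F [ 0.4 -0.6 -0.7] w 45.2 g 19.7
[ 0.05311071 -0.11785844  0.08504356]
205 -%#############%%%*=-=--==+++*%%###%########++++++++++======
206 +%%#########%%%%%*===+==++=--+#%%##########*++++++++++======
207 ##%%%%%%%%%%@%#*+::===++====+*#%#***#####*=-=+++++++++======
208 #%%##%%#%%**+--::===+++===+*#%%%+===*###=-=+++++++++++======
209 %%#=+##+++:...-===++====+*#%%%%#+=+*****=-=+++++++++++======
210 %%%--*#+==-.:===+++++=+*#%%%%###*+++***=-==+++++++++++======
211 ####++##+=::-+++++==+*#%%%%#####**#*====-=++++++++++++======
212 ####*+*##-.:-==-=++*#%##%%########=-======++++++++++++======
213 ####*==*#*+-=====+#%###%##########=======*+++++++++++++=====
214 #####*=+#*=--+=+%%#*###***#####%%%+======++++++++++++=-====.
215 ######++##+--+#%*=-+%%*+-=###%%%%#+======+*++++++++++..:=-..
216 ###########*#%#=:..=*++*###%%%#*+========+*++++++=++...:....
217 ##########%%#+===++==*#*+*%%%*+===========++++++*+==........
218 ########%#*+===+==::+*@+=+%*+==========--==++===++-.........
219 ######%%#+===+==-:=+:-@#-=*==========--..====
[... 1102 characters left out ...]
*##%%##*++====++++
237 ++++++++##:..::...................-:..-+##%%%##*+++===++++++
238 ++++++++*#=.......................:==+*#%%%%#*++++==+++++++=
239 ++++++++*#%:.....................:++*#%%%##*+++++===++++++==
240 +++++++++*#=...................:++*#%%%##*+=++++==+++++++=++
241 ++++++++++#%:................:+*##%%%%#*++++++===+++++++=+++
242 ++++++++++*%=..............:+*##%%%%#*+=+++++===+++++===++++
243 +++++++++++#%:...........:+*##%%%%#*+=+++++++=++++++++++++++
244 +++++++++++*%=.........:++#%%%%%#*+=++++++===+++++++++++++++
245 ++++++++++++#%.......:+*##%%%%#*+==+++++++=+++++++=+++++++++
[[188.0, 235.0], [187.0, 233.0], [185.0, 223.0], [200.0, 229.0], [199.0, 227.0], [197.0, 217.0]]
```

Call:
jog_arm:
  deltas:
    - [[0,0,0.06,0],[0,0,0.12,0],[0,0,0.18,0],[0,0,0.18,0]]

```text
t: 72.97
eef_pos: [0.4882, -0.3747, 0.0743]
ee_rot: [-3.141, 0.001, -0.191]
force: [-0.1, -0.1, -0.8]
width: 0.0449
gripper_force: 19.7
```

Call:
jog_arm:
  deltas:
    - [[0,0,0.04,0],[0,0,0.08,0],[0,0,0.08,0]]

```text
t: 73.35
eef_pos: [0.4884, -0.3748, 0.0697]
ee_rot: [-3.141, 0.0, -0.191]
force: [-0.2, -0.2, -0.1]
width: 0.045
gripper_force: 19.7
```

Call:
jog_arm:
  deltas:
    - [[0,0,0.03,0],[0,0,0.06,0],[0,0,0.06,0]]

```text
t: 73.72
eef_pos: [0.49, -0.3752, 0.0679]
ee_rot: [3.141, -0.003, -0.19]
force: [1.4, 3.4, 8.0]
width: 0.0451
gripper_force: 19.8
```

Contact at TCP z 0.068, as expected. I'll square it, ease off, release and rise.

Call:
jog_arm:
  deltas:
    - [[0,0,0.03,0],[0,0,0.05,0],[0,0,0.05,0]]

```text
t: 74.1
eef_pos: [0.492, -0.3753, 0.0669]
ee_rot: [3.14, -0.007, -0.189]
force: [1.3, 7.5, 19.8]
width: 0.0449
gripper_force: 20.1
```

Call:
jog_arm:
  deltas:
    - [[0,0,-0.03,0],[0,0,-0.06,0],[0,0,-0.06,0],[0,0,-0.06,0]]
  squeeze: 4

```text
t: 74.6
eef_pos: [0.4884, -0.3749, 0.0668]
ee_rot: [-3.142, 0.0, -0.191]
force: [-0.6, 0.5, 2.0]
width: 0.0453
gripper_force: 4.0
```

Call:
jog_arm:
  deltas:
    - [[0,0,-0.03,0],[0,0,-0.03,0],[0,0,-0.03,0]]

```text
t: 74.97
eef_pos: [0.4883, -0.3749, 0.0686]
ee_rot: [-3.142, 0.0, -0.191]
force: [0.3, 0.6, -0.9]
width: 0.0459
gripper_force: 4.0
```

Call:
jog_arm:
  deltas:
    - [[0,0,0,0],[0,0,0,0],[0,0,0,0],[0,0,-0.3,0],[0,0,-0.8,0],[0,0,-1.5,0],[0,0,-2.1,0],[0,0,-2.3,0]]
  grip: 62

```text
t: 75.97
eef_pos: [0.4895, -0.3754, 0.2096]
ee_rot: [3.14, -0.004, -0.191]
force: [0.2, -0.5, -0.4]
width: 0.0622
gripper_force: 0.0
```

Call:
jog_arm:
  deltas:
    - [[0.1,-0.6,0,0],[0.2,-1.5,0,0],[0.3,-2.4,0,0],[0.4,-3.4,0,0],[0.5,-4.4,0,0],[0.5,-5.4,0,0],[0.5,-6.2,0,0],[0.5,-6.5,0,0]]

```text
t: 76.97
eef_pos: [0.592, 0.0048, 0.206]
ee_rot: [3.141, 0.001, -0.188]
force: [0.4, -0.1, 0.3]
width: 0.0621
gripper_force: 0.0
```

```bash
python3 - <<'E'
from h import *
st()
f=cam("scene"); np.save("s7.npy",f,allow_pickle=True); t=cam("top"); np.save("t7.npy",t,allow_pickle=True)
g=f["img"].max(2)
for r in range(185,246): print("%3d "%r+"".join("@%#*+=-:."[min(8,int(x)//29)] for x in g[r,165:265]))
E
```

```text
76.97 [0.592  0.0048 0.206 ] [ 1.7999e+02  5.0000e-02 -1.0800e+01] F [ 0.4 -0.1  0.3] w 62.1 g 0.0
185 ++++++++++++++++++++++++++++++++++++++=:..:::::...=+:...:=+++*:.....................:*#++++++++++=..
186 ++++++++++++++++++++++++++++++++++==:.--..:::.....:--..:-++===:......................-##++++++++++=.
187 ++++++++++++++++++++++++++++++++=:....:=:.........:-++**===:..::......................+#*++++++++++-
188 ++++++++++++++++++++++++++++++=.....:..-:....-=+*+=...::.......:.......................*#+++++++++++
189 ++++++++++++++++++++++++++++=.....::::..--:=+#*****#*=.....:::.-:......................=#+++++++++++
190 ++++++++++++++++++++++++++=....:::::::..-++#*********#=:..::::..-:.....................=*#++++++=+++
191 +++++++++++++++++++++++==.....:..:::::..:+************#=:..::::.:-..................:=+--*#++=++++++
192 +++++++++++++++++++*+==..:-:..:::.::::.:+**************#-...:::..-:......::........====-.-#*++++*+==
193 ++++++++++++++++++=+:..==----::=-..:...-#***************+:.::::...-:.....:-......======+++*#******+=
194 +++++++++++++++++-.::.=+:...::.:+:..:.:=************
[... 4703 characters left out ...]
:::::::::....:++*#%%%##*++++++++++++++++++++++++++++++++++++++++++++++
240 +++++++++++++++++++*#=:...::::::::::.....:++*#%%%##*++++++++++++++++++++++++++++++++++++++++++++++++
241 +++++++++++++++++++*#%-...:.:::::::....:+*##%%%##*++++++++++++++++++++++++++++++++++++++++++++++++++
242 ++++++++++++++++++++*%=:..::::::.....:+*##%%%%#*++++++++++++++++++++++++++++++++++++++++++++++++++++
243 ++++++++++++++++++++*#%-..::..:....:+*###%%%#*++++++++++++++++++++++++++++++++++++++++++++++++++++++
244 +++++++++++++++++++++*%=..::.....-+*#%#%%%#*++++++++++++++++++++++++++++++++++++++++++++++++++++++++
245 +++++++++++++++++++++*#%:......:+*##%%%%#*++++++++++++++++++++++++++++++++++++++++++++++++++++++++++
```

The tile fell flat on the hearth: its bright face has corners at about (177,211), (190,204), (197,224) and (185,230). I'll measure it there.

```bash
python3 - <<'E'
from h import *
f=np.load("s7.npy",allow_pickle=True).item(); t=np.load("t7.npy",allow_pickle=True).item()
c=np.array([inv(H,pt(f,u,v,.048))*1000 for u,v in ((176.5,210.5),(190,204),(196,224.3),(183.5,230.2))]); print(np.round(c))
u,v=np.round(pix(t,c.mean(0)*0+T(H,(.06,-.12,.048)))).astype(int); print(u,v)
g=t["img"].max(2)
for r in range(v-28,v+26): print("%3d %3d "%(r,u-35)+"".join("@%#*+=-:."[min(8,int(max(0,x-50))//23)] for x in g[r,u-35:u+25].astype(int)))
st(); go(T(H,(.06,-.12,.2)),-10.94)
E
```

```text
[[ -39. -138.   48.]
 [ -40.  -85.   48.]
 [  46. -102.   48.]
 [  45. -150.   48.]]
344 214
186 309 ++**+++++++++*+++++++++++++++++++++++++++*+*++++++++*+*+**+*
187 309 ++++*+++++++++++++**++*++++++***+**+****************+*******
188 309 ++++++++++++++++++++++*+++++++++++*+*++************+***++***
189 309 +++++++++++++++++++++++++++++++++++++++++++++++++++++++++*++
190 309 ++++++++++++++++++++++++++++++++++++++++++++++++++++++++++++
191 309 *******++++++++++++++++++++++++*+*+++++**+++***++**********+
192 309 =++*********+++++++*+++++++****+*++++*++++*+++++++++++++++*+
193 309 ...:---++**********+*+**+++++++**+++++**++++++++++*+++++++++
194 309 ........:--=++************++*++**++*+*+**++++*++**+********+
195 309 .............::--=+*****+***+++++++++++++++++++++++********+
196 309 ...................:--=********+++++++++++**+*+**+++**+*+*+*
197 309 .......................=-=-=++******************************
198 309 .......................:....::--==+*************************
199 309 ......................::..........:--==+**********+++++***+*
200 309 ......................::.........
[... 2182 characters left out ...]
***=:.....:..=*+..................:+*++++++++++++++++
233 309 .-*********:....::..=+-..................-**++++++++++++++++
234 309 .=*********-....-:.-=+:...............:..:*+++++++++++++++++
235 309 .=*********-....-:.==+:...............::=**+++++++++++++++*+
236 309 .=*********-....--==+=...................=*+++++++++++*+++*+
237 309 .:+*******+:....::==+-...................-++++++++++++++++++
238 309 ..-+*****+-.....:.-==:...................+*+++++++++++++++++
239 309 ...-=+++=:.....::.-=+:...................+**++++++++++++++++
77.08 [0.592  0.0039 0.2061] [ 1.7998e+02  5.0000e-02 -1.0810e+01] F [-0.8 -0.6 -0.5] w 62.1 g 0.0
go [ 0.4946 -0.3781  0.2   ] -> [-0.4    6.559  0.103] turn 0.03
```

Call:
jog_arm:
  deltas:
    - [[-0.2,0.7,0,0],[-0.5,1.6,0,0],[-0.8,2.5,0,0],[-1.1,3.4,0,0],[-1.4,4.3,0,0],[-1.7,5.2,0,0],[-1.85,6.1,0,0.5],[-1.9,6.5,0,1]]
  grip: 56

```text
t: 78.08
eef_pos: [0.4034, -0.3618, 0.2065]
ee_rot: [3.142, 0.001, -0.283]
force: [0.1, 0.4, -0.9]
width: 0.0557
gripper_force: 0.0
```

```bash
python3 - <<'E'
from h import *
s=st(); print(inv(H,s["eef_pos"]))
w=cam("wrist"); np.save("w10.npy",w,allow_pickle=True)
g=w["img"].max(2).astype(int)
for r in range(110,262,4): print("%3d 180 "%r+"".join("@%#*+=-:."[min(8,max(0,int(x)-90)//18)] for x in g[r,180:320:2]))
for x,y in ((46,-102),(45,-150),(-39,-138),(-40,-85)): print(np.round(pix(w,T(H,(x/1000,y/1000,.048)),True)))
f=np.load("s7.npy",allow_pickle=True).item(); a=np.load("scene0.npy",allow_pickle=True).item()
d=np.abs(f["img"].astype(int)-a["img"]).max(2)
u,v=np.round(pix(f,T(H,(-.08,-.06,.036)))).astype(int); print("band diff",d[v-7:v+8,u-8:u+9].max(),(d[v-7:v+8,u-8:u+9]>40).sum())
u,v=np.round(pix(f,T(H,(-.078,.06,.045)))).astype(int); print("cup diff",(d[v-9:v+10,u-9:u+10]>40).sum())
E
```

```text
78.08 [ 0.4034 -0.3618  0.2065] [ 1.800e+02  3.000e-02 -1.624e+01] F [ 0.1  0.4 -0.9] w 55.7 g 0.0
[-0.03262129 -0.12126281  0.20653704]
110 180 :::::::::::::::@------:::::::::::::::::::..:-::::@@%%%%%%%%%%%%%%%%%%%
114 180 :::::::::::::::#---+##::::::::::::::::::::::---::@@%%%%%%%%%%%%%%%%%%%
118 180 :::::::::::::::*+--###-:::::::::::::::--::+:----:%@%%%%%%%%%%%%%%%%%%#
122 180 :::::::::::::::=*--###-:::::::::::::::::::::----:+@@%%%%%%%%%%#%%####%
126 180 :::::::::::::::-@--*##+:::::::::::::::::::-:------@@%%%#%%%%%%########
130 180 ::::::::::::::::@--=##+::::::---::::::::::::------@@%%%%##########%%%%
134 180 ::::::::::::::::#=-=##*::::------:::::::::::------@@#######%%%%%%%%###
138 180 ::::::::::::::::**-+##*:::::-----:::::::::::-----:@@##%###############
142 180 :::::::::::::::::@:-###:::::::::::::::::::::=+++#%@@##########%%%%%#%%
146 180 :::::::::::::::::@-:#%%::::::::::::::::::::::::::.%@#%%%%%%%%%%%%%%%%%
150 180 ::--=+**###%##*=-@-:**#:::::::::::::::::::::::::::*@%%%%%%%%%%%%%%%%%%
154 180 -=#@@@@%=:-------#+-***-::::::::::::::::::::::::::.@@%%%%%%%%%%%%%%%%%
158 180 @@@@@@@
[... 1414 characters left out ...]
 %%%%%%%%%%%@@@%++***##@#-::::::::::::.::-=++*#%@@@@@@@%%%%%%%@@@@@%%%%
234 180 %%%%%%%%%%@@@@@%@@@@@@@@@@@@@@@%%%%%%%%%%%%%%%%%%%%%%%%%%%%%%%@@@@@%%%
238 180 %%%%%%%%%@@@@@@@@@@@@%%%%%%%%%%%%%%%%%%%%%%%%%%%%%%%%%%%%%%%%%@@@@@@%%
242 180 %%%%%%%@@@@@@@@@@@@@@%%%%%%%%%%%%%%%%%%%%%%%%%%%%%%%%%%%%%%%%%@@@@@@@@
246 180 %##%*-%@@@@@@@@@@@@@%%%%%%%%%%%%%%%%%%%%%%%%%#%%%%%%%%%%%%%%%@@@@@@@@%
250 180 ***#%%%@@@@@@@@%@%%%%%%%%%%%%%%%%%%%#%#%%%%%%%%%%%%%%%%%%%%%%@@@@@@@@@
254 180 ******@@@@@@@@@%%%%%%%%%%%%%%%%%%%%%%%%%%%%%%%%%%%%%%%%%%%%%#@@@@@@@@@
258 180 *****@@@@@@@@@@%%%%%#%%%#%%%%%%%%%%%%%%%%%%%%%###%%%%%%%%%%%#@@@@@@@@@
[230. 107.]
[276. 103.]
[271. 181.]
[224. 186.]
band diff 89 5
cup diff 307
```

```bash
python3 - <<'E'
from h import *
w=np.load("w10.npy",allow_pickle=True).item(); I=w["img"].astype(int); v=I.sum(2)
for c in (234,240,246,252,258): print("col",c,[(r,int(v[r+1,c]-v[r-1,c])) for r in range(80,232) if abs(v[r+1,c]-v[r-1,c])>14])
for r in (116,128,150,160,176,186): print("row",r,[(c,int(v[r,c+1]-v[r,c-1])) for c in range(212,290) if abs(v[r,c+1]-v[r,c-1])>14])
print([np.round(inv(H,pt(w,u,v_,.048,True))*1000,1).tolist() for u,v_ in ((224.5,114),(226.5,166),(228,186))])
E
```

```text
col 234 [(107, -19), (108, -91), (109, 68), (110, 161), (131, -35), (132, -40), (133, -24), (137, 25), (138, 40), (139, 26), (190, -18), (191, -47), (193, 48), (194, 19)]
col 240 [(107, -16), (108, -34), (109, 72), (110, 100), (127, -16), (128, -55), (129, -57), (130, -17), (141, 69), (142, 60), (190, -42), (191, -22), (192, 45), (193, 20), (230, 28), (231, -199)]
col 246 [(109, 72), (110, 61), (131, -20), (132, -32), (133, -24), (137, 20), (138, 27), (190, -59), (191, -27), (192, 57), (193, 27), (231, -286)]
col 252 [(107, -26), (108, 65), (109, 94), (166, -35), (167, -64), (168, -37), (174, 54), (175, 59), (176, 15), (190, -30), (191, -23), (192, 29), (193, 17), (229, 26), (230, -169), (231, -414)]
col 258 [(106, -24), (107, -53), (108, 84), (109, 122), (116, -22), (117, -66), (118, -54), (120, 19), (121, 56), (122, 56), (123, 15), (167, -24), (168, -46), (169, -40), (170, -23), (172, 34), (173, 45), (174, 32), (190, -53), (191, -34), (192, 55), (193, 30), (230, -268), (231, -418)]
row 116 [(212, 270), (213, 94), (215, -59), (216, -173), (217, -163), (218, -44), (222, -24), (223, 2
[... 782 characters left out ...]
26, 240), (227, 87), (264, -64), (266, 57), (278, 16), (279, 16), (280, -378), (281, -499), (282, -52), (283, 75), (284, 28), (285, 18)]
row 176 [(215, -81), (216, -268), (217, -137), (218, 268), (219, 236), (220, -91), (221, -186), (222, -71), (225, -23), (226, 167), (227, 249), (228, 69), (267, -63), (269, 63), (281, -319), (282, -492), (283, -127), (284, 80), (285, 75), (286, 40)]
row 186 [(216, -28), (217, -181), (218, -274), (219, 122), (220, 219), (221, -103), (222, -85), (226, 54), (227, 218), (228, 178), (229, 16), (267, -40), (269, 43), (281, 34), (282, -288), (283, -484), (284, -149), (285, 65), (286, 82), (287, 40)]
[[38.8, -95.0, 48.0], [-17.7, -90.9, 48.0], [-40.4, -89.9, 48.0]]
```

```bash
python3 - <<'E'
from h import *
w=np.load("w10.npy",allow_pickle=True).item()
c=np.array([inv(H,pt(w,u,v,.048,True))*1000 for u,v in ((223.5,109.3),(266,108),(228,191),(268,191))]); print(np.round(c,1))
m=c.mean(0)/1000; d=c[0]+c[1]-c[2]-c[3]; a=np.degrees(np.arctan2(d[1],d[0])); print(m,"ang",a,"len",np.hypot(*d[:2])/2)
yaw=-10.94+a; ar=np.radians(a)
g=m+np.r_[-.034*np.cos(ar),-.034*np.sin(ar),0]
go(T(H,(g[0],g[1],.07)),yaw); go(T(H,(g[0],g[1],.0355)),yaw)
E
```

```text
[[  43.9  -94.4   48. ]
 [  40.9 -139.1   48. ]
 [ -46.2  -89.2   48. ]
 [ -50.3 -133.7   48. ]]
[-0.00294643 -0.11410554  0.048     ] ang -3.381277221423769 len 90.78091954894995
go [ 0.401 -0.352  0.07 ] -> [-0.085 -0.166  2.273] turn -0.41
go [ 0.401  -0.352   0.0355] -> [-0.084 -0.167  2.848] turn -0.41
```

Call:
jog_arm:
  deltas:
    - [[-0.08,-0.17,0.3,-0.4],[-0.08,-0.17,0.9,-0.4],[-0.08,-0.17,1.5,-0.4],[-0.08,-0.17,2.1,-0.4],[-0.08,-0.17,2.5,-0.4],[-0.08,-0.17,2.75,-0.4],[-0.08,-0.17,2.84,-0.4],[-0.08,-0.17,2.84,-0.4]]

```text
t: 79.12
eef_pos: [0.4043, -0.3481, 0.0366]
ee_rot: [3.141, -0.0, -0.243]
force: [0.8, -0.6, 1.0]
width: 0.0562
gripper_force: 0.0
```

Call:
jog_arm:
  deltas:
    - [[0,0,0.02,0],[0,0,0.02,0],[0,0,0.02,0],[0,0,0.02,0]]
  grip: 30
  squeeze: 10

```text
t: 79.62
eef_pos: [0.4047, -0.348, 0.0359]
ee_rot: [3.141, -0.001, -0.243]
force: [-1.1, -1.2, 5.7]
width: 0.0463
gripper_force: 9.8
```

Call:
jog_arm:
  deltas:
    - [[0,0,-0.3,0],[0,0,-0.9,0],[0,0,-1.6,0],[0,0,-2.3,0],[0,0,-3.0,0],[0,0,-3.3,0]]

```text
t: 80.38
eef_pos: [0.4049, -0.3479, 0.2357]
ee_rot: [3.141, -0.003, -0.243]
force: [0.4, -0.6, 0.1]
width: 0.0461
gripper_force: 9.8
```

```bash
python3 - <<'E'
from h import *
s=st(); go(T(B,(-.0225,0,.19)),7.6)
E
```

```text
80.38 [ 0.4049 -0.3479  0.2357] [179.98  -0.19 -13.93] F [ 0.4 -0.6  0.1] w 46.1 g 9.8
go [0.5287 0.272  0.19  ] -> [ -0.487 -10.526   0.757] turn -4.31
```

Call:
jog_arm:
  deltas:
    - [[0,-0.6,0,0],[-0.05,-1.5,0,-0.4],[-0.1,-2.5,0,-0.9],[-0.15,-3.5,0,-1.5],[-0.2,-4.5,0,-2.1],[-0.25,-5.5,0,-2.7],[-0.3,-6.5,0,-3.3],[-0.35,-7.5,0,-4]]

```text
t: 81.38
eef_pos: [0.4919, 0.0962, 0.2332]
ee_rot: [-3.141, 0.0, 0.108]
force: [1.2, 0.3, -0.3]
width: 0.0464
gripper_force: 9.8
```

Call:
jog_arm:
  deltas:
    - [[-0.2,-0.8,0,-0.3],[-0.4,-1.6,0.2,-0.3],[-0.6,-2.4,0.4,-0.3],[-0.7,-2.9,0.8,-0.3],[-0.7,-2.9,1.3,-0.3],[-0.7,-2.9,1.8,-0.3],[-0.7,-2.9,2.2,-0.3],[-0.7,-2.9,2.2,-0.3]]

```text
t: 82.38
eef_pos: [0.4309, 0.2615, 0.0994]
ee_rot: [3.139, 0.003, 0.132]
force: [-0.0, -0.5, 0.2]
width: 0.0468
gripper_force: 9.8
```

```bash
python3 - <<'E'
from h import *
s=st(); print(inv(B,s["eef_pos"])); go(T(B,(-.0225,0,.0185)),7.6)
w=cam("wrist"); edges(w,cols=(245,260))
M=R.from_euler("xyz",s["ee_rot"]).as_matrix()
for a in (74,78,82): print(a,[np.round(pix(w,s["eef_pos"]+M@(np.array([a,y,-12])/1000),True),1).tolist() for y in (-23,23)])
E
```

```text
82.38 [0.4309 0.2615 0.0994] [179.84   0.2    7.55] F [-0.  -0.5  0.2] w 46.8 g 9.8
[-0.12079026  0.00457183  0.09943734]
go [0.5287 0.272  0.0185] -> [1.644 0.036 1.343] turn -0.01
col 245 [(108, 'in'), (267, 'out'), (278, 'in'), (291, 'out'), (354, 'in')]
col 260 [(109, 'in'), (267, 'out'), (278, 'in'), (290, 'out'), (354, 'in')]
74 [[209.4, 116.2], [303.2, 116.3]]
78 [[209.2, 108.1], [303.3, 108.2]]
82 [[209.1, 100.0], [303.5, 100.1]]
```

Call:
jog_arm:
  deltas:
    - [[0.5,0.02,0,0],[1.1,0.03,0,0],[1.66,0.04,0,0],[1.66,0.04,0.4,0],[1.66,0.04,0.8,0],[1.66,0.04,1.15,0],[1.66,0.04,1.33,0],[1.66,0.04,1.33,0]]

```text
t: 83.42
eef_pos: [0.5314, 0.2736, 0.0217]
ee_rot: [-3.142, -0.0, 0.132]
force: [0.4, 0.2, -0.1]
width: 0.0466
gripper_force: 9.8
```

```bash
python3 - <<'E'
from h import *
s=st(); print(inv(B,s["eef_pos"])); go(T(B,(-.022,0,.0185)),7.6)
E
```

```text
83.42 [0.5314 0.2736 0.0217] [-1.80e+02 -1.00e-02  7.57e+00] F [ 0.4  0.2 -0.1] w 46.6 g 9.8
[-0.01959961  0.00114849  0.02168571]
go [0.5292 0.2721 0.0185] -> [-0.04   0.02   0.053] turn -0.01
```

Call:
jog_arm:
  deltas:
    - [[-0.02,0,0.03,0],[-0.02,0,0.045,0],[-0.02,0,0.045,0]]

```text
t: 83.8
eef_pos: [0.5302, 0.2734, 0.0191]
ee_rot: [-3.141, -0.001, 0.132]
force: [0.2, 1.4, -0.3]
width: 0.0469
gripper_force: 9.8
```

Call:
jog_arm:
  deltas:
    - [[0.07,0,0,0],[0.08,0,-0.12,0],[0.09,0,-0.28,0],[0.19,0,-0.58,0],[0.38,0,-0.825,0],[0.635,0,-1.0,0],[0.945,0,-1.08,0],[1.26,0,-1.09,0]]
  squeeze: 4

```text
t: 84.8
eef_pos: [0.6063, 0.2838, 0.086]
ee_rot: [-3.14, -0.003, 0.132]
force: [-0.3, 0.2, -0.9]
width: 0.046
gripper_force: 4.0
```

Call:
jog_arm:
  deltas:
    - [[0,0,0,0],[0,0,0,0],[-0.05,0,-0.2,0],[-0.05,0,-0.5,0],[-0.05,0,-0.9,0],[-0.05,0,-1.2,0],[-0.05,0,-1.2,0]]
  squeeze: 20

```text
t: 85.68
eef_pos: [0.6028, 0.2835, 0.1587]
ee_rot: [-3.139, -0.004, 0.132]
force: [0.9, -0.2, -1.1]
width: 0.0457
gripper_force: 20.0
```

```bash
python3 - <<'E'
from h import *
s,f=hang(); v=f["img"].sum(2).astype(int)
for r in (204,208,220,240): print(r,[(c,int(v[r,c+1]-v[r,c-1])) for c in range(205,310) if abs(v[r,c+1]-v[r,c-1])>60])
for hi in (255,259): 
    for b in (3,6): tilt(f,s,200,hi,b)
go(T(H,(.052,-.1,.19)),-10.94)
E
```

```text
85.67 [0.6028 0.2835 0.1587] [-179.88   -0.21    7.58] F [ 0.9 -0.2 -1.1] w 45.7 g 20.0
240 sat edges [199 292] grad [(165, 49), (179, 158), (180, 54), (198, -40), (199, -69), (261, 56), (262, 51), (266, -159), (267, -118), (271, 49)]
256 sat edges [199 291] grad [(164, 200), (165, 74), (199, -72), (200, -37), (261, 59), (262, 49), (266, -155), (267, -128), (269, 37), (271, 46)]
272 sat edges [199 291] grad [(163, 100), (164, 139), (165, 41), (199, -72), (200, -48), (236, -46), (261, 64), (262, 42), (266, -152), (267, -121), (271, 51)]
204 [(227, 111), (283, 84), (284, 92)]
208 [(284, 81), (286, -81), (296, 84), (297, 71)]
220 [(213, 85), (214, 138), (223, -71), (287, 147), (288, 290), (289, 137), (297, -97), (298, -145)]
240 [(205, -82), (206, -233), (207, -251), (208, -81), (215, 133), (216, 460), (217, 440), (219, -298), (220, -129), (291, 62), (292, 225), (293, 183), (294, -301), (295, -592), (296, -266), (304, 200), (305, 263), (306, 122)]
theta 90.33007689619572 slip -2.686591871743854 b 3
theta 91.14954856328508 slip -8.728421519703295 b 6
theta 89.3623011787697 slip -6.369525187390841 b 3
theta 90.21591583172743 slip -12.116850870536563 b 6
go [ 0.4905 -0.357   0.19  ] -> [-3.245 10.329 -0.567] turn 3.7
```

That matches the earlier good hangs, at about 89-90°. I'll carry it high over the standing tiles.

Call:
jog_arm:
  deltas:
    - [[0,0,-0.5,0],[-0.1,0.3,-1.1,0.3],[-0.3,0.9,-1.3,0.8],[-0.6,1.8,-1.3,1.4],[-0.9,2.7,-1.3,2],[-1.2,3.6,-1.3,2.6],[-1.5,4.5,-1.3,3.2],[-1.8,5.4,-1.3,3.7]]

```text
t: 86.72
eef_pos: [0.5363, -0.0543, 0.2331]
ee_rot: [3.141, 0.001, -0.192]
force: [1.5, -0.8, -0.9]
width: 0.0457
gripper_force: 20.0
```

```bash
python3 - <<'E'
from h import *
st(); go(T(H,(.052,-.1,.11)),-10.94)
E
```

```text
86.72 [ 0.5363 -0.0543  0.2331] [ 1.7998e+02  8.0000e-02 -1.1020e+01] F [ 1.5 -0.8 -0.9] w 45.7 g 20.0
go [ 0.4905 -0.357   0.11  ] -> [0.217 5.097 2.054] turn -0.02
```

Call:
jog_arm:
  deltas:
    - [[0.02,0.7,0,0],[0.05,1.6,0,0],[0.1,2.5,0,0],[0.15,3.4,0,0],[0.2,4.3,0,0],[0.22,4.9,0,0],[0.22,5.1,0.2,0],[0.22,5.1,0.7,0]]

```text
t: 87.72
eef_pos: [0.4924, -0.3563, 0.1913]
ee_rot: [3.142, -0.001, -0.192]
force: [0.6, -0.3, -1.1]
width: 0.0459
gripper_force: 20.0
```

Call:
jog_arm:
  deltas:
    - [[0,0,0.5,0],[0,0,0.9,0],[0,0,1.2,0],[0,0,1.36,0],[0,0,1.38,0],[0,0,1.38,0]]

```text
t: 88.48
eef_pos: [0.4928, -0.3556, 0.1097]
ee_rot: [3.141, -0.001, -0.191]
force: [-0.5, -0.3, -0.6]
width: 0.0455
gripper_force: 20.0
```

Call:
jog_arm:
  deltas:
    - [[0,0,0.02,0],[0,0,0.04,0],[0,0,0.04,0]]

```text
t: 88.85
eef_pos: [0.4924, -0.3556, 0.107]
ee_rot: [-3.142, -0.0, -0.191]
force: [-0.1, 0.4, -0.6]
width: 0.0457
gripper_force: 20.0
```

Call:
jog_arm:
  deltas:
    - [[0,0,0.03,0],[0,0,0.05,0],[0,0,0.05,0]]

```text
t: 89.22
eef_pos: [0.4923, -0.3555, 0.1037]
ee_rot: [-3.142, 0.0, -0.191]
force: [-0.5, 0.0, -0.9]
width: 0.0459
gripper_force: 20.0
```

Call:
jog_arm:
  deltas:
    - [[0,0,0.03,0],[0,0,0.06,0],[0,0,0.06,0]]

```text
t: 89.6
eef_pos: [0.4941, -0.3562, 0.1024]
ee_rot: [3.14, -0.004, -0.19]
force: [0.4, 2.8, 11.0]
width: 0.0459
gripper_force: 20.0
```

Call:
jog_arm:
  deltas:
    - [[0,0,0.03,0],[0,0,0.05,0],[0,0,0.05,0]]

```text
t: 89.98
eef_pos: [0.4964, -0.3568, 0.1016]
ee_rot: [3.139, -0.009, -0.189]
force: [2.0, 4.4, 20.8]
width: 0.0455
gripper_force: 20.0
```

Pressed square, as before. I'll ease off, release, rise, move away and check.

Call:
jog_arm:
  deltas:
    - [[0,0,-0.03,0],[0,0,-0.06,0],[0,0,-0.06,0],[0,0,-0.06,0]]
  squeeze: 4

```text
t: 90.48
eef_pos: [0.4927, -0.3557, 0.1011]
ee_rot: [3.141, -0.0, -0.191]
force: [1.0, 1.5, 5.7]
width: 0.046
gripper_force: 4.0
```

Call:
jog_arm:
  deltas:
    - [[0,0,-0.02,0],[0,0,-0.02,0],[0,0,-0.02,0]]

```text
t: 90.85
eef_pos: [0.492, -0.3555, 0.1016]
ee_rot: [-3.141, 0.001, -0.191]
force: [-0.1, -0.8, -1.3]
width: 0.046
gripper_force: 4.0
```

Call:
jog_arm:
  deltas:
    - [[0,0,0,0],[0,0,0,0],[0,0,0,0],[0,0,-0.3,0],[0,0,-0.8,0],[0,0,-1.5,0],[0,0,-1.9,0],[0,0,-1.9,0]]
  grip: 62

```text
t: 91.85
eef_pos: [0.4935, -0.3561, 0.2186]
ee_rot: [3.141, -0.004, -0.191]
force: [-0.6, -0.1, -0.1]
width: 0.062
gripper_force: 0.0
```

Call:
jog_arm:
  deltas:
    - [[0,-0.6,0,0],[0,-1.5,0,0],[0,-2.4,0,0],[0,-3.4,0,0],[0,-4.4,0,0],[0,-5.4,0,0],[0,-6.2,0,0],[0,-6.5,0,0]]

```text
t: 92.85
eef_pos: [0.5663, 0.0297, 0.2151]
ee_rot: [3.141, 0.001, -0.188]
force: [-1.4, -0.1, -0.6]
width: 0.0615
gripper_force: 0.0
```

```bash
python3 - <<'E'
from h import *
st()
f=cam("scene"); np.save("s8.npy",f,allow_pickle=True); np.save("t8.npy",cam("top"),allow_pickle=True)
g=f["img"].max(2)
for r in range(180,240): print("%3d "%r+"".join("@%#*+=-:."[min(8,int(x)//29)] for x in g[r,165:265]))
for y in (-.098,.003,.099): print(np.round([pix(f,T(H,(.059,y+d,z))) for d in (-.023,.023) for z in (.122,.03)]).tolist())
E
```

```text
92.85 [0.5663 0.0297 0.2151] [ 1.7998e+02  6.0000e-02 -1.0800e+01] F [-1.4 -0.1 -0.6] w 61.5 g 0.0
180 ++++++++++++++++++++++++++++++++++++++++++++++==+=-::...::::-=+:.................:##+===++++-.......
181 +++++++++++++++++++++++++++++++++++++++++++++=::*=-::....::--=+:..................+#+=+++++++-......
182 +++++++++++++++++++++++++++++++++++++++++++=...:+=-:.....:-:-==:..................:+#+=+++++++-.....
183 +++++++++++++++++++++++++++++++++++++++++=......-+=::.::::--=+=:...................:#++++++++++-....
184 ++++++++++++++++++++++++++++++++++++++*=.....::.:++-..:.:--=*+=.....................+#*+++++++++=...
185 ++++++++++++++++++++++++++++++++++++++=:..:::::...=+:...:-+++*:.....................:*#++++++++++=..
186 ++++++++++++++++++++++++++++++++++==:.--..:::.....:--:.:-++===:......................-##++++++++++=.
187 ++++++++++++++++++++++++++++++++=:....:=:.........:-++**===:..::......................+#*++++++++++-
188 ++++++++++++++++++++++++++++++=........-:....-=+*+=...::.......:.......................*#+++++++++++
189 ++++++++++++++++++++++++++++=....:::::..-::=+#*****#
[... 4793 characters left out ...]
+*#+....:::::.::::::::::::..::.......=+##%%%##*++==++++++++++++++++++++++++++++++++++
236 ++++++++++++++++*#%:...::::::::::::::::::..-:.....=+##%%%##*+++=++++++++++++++++++++++++++++++++++++
237 +++++++++++++++++*##:..:::::::::::::::::.:..-:..=+###%%##*++++++++++++++++++++++++++++++++++++++++++
238 ++++++++++++++++++*#=...:::::::::::::.:.:...-==+##%%%##*++++++++++++++++++++++++++++++++++++++++++++
239 ++++++++++++++++++*#%-....:::::::::::::....:++*#%%%%#*++++++++++++++++++++++++++++++++++++++++++++++
[[190.0, 219.0], [193.0, 232.0], [203.0, 213.0], [205.0, 226.0]]
[[217.0, 207.0], [219.0, 219.0], [229.0, 201.0], [230.0, 214.0]]
[[242.0, 195.0], [242.0, 208.0], [253.0, 189.0], [253.0, 202.0]]
```

All three shaded back faces match upright tiles at the predicted corners, for example (190,219)-(193,232) for the last one. I'm handing in.

```bash
python3 -c "
from h import *
print(arm.job_done()); st()"
```

```text
the job is handed in; nothing more can be done
None
the job is handed in; nothing more can be done
```

The job is handed in, but no verdict came back: the bolt is drawn, the lid is down on the bench, and the last camera frame shows all three tiles upright on the hearth's back half. One tile had to be recovered after it was knocked off the back edge and again after it fell, and I did not re-check the bolt, lid or loose items before handing in.

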